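# Load a board carrier into the test press and bring the press head down

## Robot

A 6-joint arm with a two-finger parallel gripper is mounted at the origin on a cart in front of the work surface, level with it; the furniture and walls round the work are solid. World frame = base frame: x ahead of the robot, y to its left, z up, the work surface at z = 0. Lengths are in m, angles in rad, forces in N, time in s.
With the tool pointing down it reaches from about 0.375 to 0.975 m from the base axis. Payload 3.8 kg.
Tool frame: the origin (TCP) lies at the very end of the fingers, on their centre line; the grasp point (between the pads) lies bot.grasp_offset behind it (bot.grasp_offset is the distance from the TCP to the grasp point, in m); y points along the fingers, x is the direction in which the jaws open and shut, and the axes are right-handed (so a half turn about y gives the same grasp; the last joint's range is limited). The gripper opens to 85 mm and grips with 20 to 120 N. Pads are 22 mm wide; open, the fingers measure 114 mm over their backs; the gripper's body (76 mm by 85 mm) begins 54 mm behind the grasp point. The pads swing forward as they close: fully open they stand 13 mm farther back than shut.
Start: joints at [1.25, 0.264, 1.604, -0, 1.274, -0.037], TCP at [0.189, 0.648, 0.198] pointing down, gripper open.
Joint ranges: [-2.63, 2.63], [-0.94, 2.18], [0.31, 2.57], [-1.31, 4.45], [0, 2.66], [-2.55, 2.55]. Speed limits (rad/s): [2.57, 2.57, 3.14, 3.14, 3.14, 3.14].

## Interface

Orientations are given as a rotation vector (axis times angle).
In Python, from workcell import sensors, read_camera, job, bot gives the robot as it stands.
- The arm moves only by the tool arm_command, never from a script. Its argument "deltas" is a list of rows, each a list of 4 numbers: the shift along the tool's x, y, z in m, then the turn about the tool's y in rad. A call has 1 to 20 rows; each row shifts and turns the commanded pose from where the row before left it, along the tool's axes as they then stand; what a row does not reach is not made up. A row lasts 1/8 s, in which the tool goes at most 62.5 mm and 10.7 degrees, less where a joint would pass 70% of its speed; a pose out of reach is approached as far as the arm can. A call is refused whole if a number of a shift passes 0.0625 or a number of a turn 0.188, either way. A call with a gripper value outside its range is refused whole. "fingers" is the finger opening in m, from 0 to 0.0854, set as the call begins (left out, the last holds). The fingers move at their own pace and stop on an object; "newtons" is the grip in N (left out, the last holds). Time passes only in rows, so rows that do not move let the fingers close. It gives the time, the measured TCP pose, the force and the opening at its end, in the units of the state.
- sensors.read_state(): the state, without advancing time (a new reading comes with each control period).
- read_camera(name): name is "side" or "top" or "wrist"; returns a dict with "color" (400x640x3 uint8, red, green, blue), "vfov" (degrees; the focal length in pixels is half the picture's height over the tangent of half this angle, whatever the lens; pixels are square), "cx", "cy" (the principal point, pixels), "R" (3x3) and "t" (3): a world point X has camera coordinates R X + t; the wrist camera has in their place "T_tool_cam" (4x4, takes a point from camera to tool coordinates, whose origin is the TCP and whose axes are the tool frame's). Camera axes: x right, y down, z forward; pixel columns grow to the right and rows downward; lengths in m; the calibration is good to about 2 mm. A picture is of the moment at which its call begins: read the wrist's pose just before it. There is no depth.
- job.finish_job(): hands the job in, once; it reports no verdict.
The state is a dict: "time": time; "q": joint angles; "joint_vel": joint speeds; "joint_torque": joint torques, N m; "tool_pos": TCP position; "tcp_rot": TCP orientation; "wrist_force": force on the tool from outside, world axes, zero at the start; "torque": the same for the moment, N m; "width": opening from 0.0 (shut) to 1.0 (fully open).
Only numpy, scipy, OpenCV 4.12 (cv2) and the standard library are available. Lean on these libraries where they do the work, as an engineer would, in place of code of your own. Each camera call takes 0.05 s, during which the arm holds its last target.

## Task

Put the carrier that holds the blue circuit board on the deck of the test press, white-marked nose first, and slide it between the flared guide rails until it is fully home against the end stop under the press head. Then swing the red-knobbed lever all the way down towards the loading end of the press so that the head locks the carrier in, and let go. Leave the empty carrier and the other loose things on the bench where they are.

Things in the scene. Friction and masses are not known exactly. Their poses are not given: they have to be found in the camera images.
- press: Fixed hand test press: aluminium deck 230 x 140 mm, top (deck level) 18 mm over the bench, white rails, blue head, red-knobbed lever. Its x is the loading direction, front to stop (side-on: x points to the robot's right), z up. Origin: on the bench; the deck runs from x -130 (front) to +100. Over it columns and crosshead (x 37 to 83, y -70 to 70, up to 112 mm over deck level); lever at y -84.
- nest (a point): On the press, at deck level, 43 mm ahead of the press's origin: where the middle of the carrier's underside lies when it is home. Axes as the press. Two white rails 9 mm high, 12 thick: from x -108 to -43 of this point the gap between them narrows from 92 to 58 mm, then stays 58 mm up to a steel stop, 14 mm high, whose face is at x +42. The carrier (56 wide) has 1 mm play a side.
- deck_mouth (a point): On the press, at deck level, on its centre line, 123 mm short of the nest: a carrier set down with its middle here stands on the bare deck, only its nose between the flared rails (they begin 15 mm ahead of this point). Nothing stands above here: the head's front edge is 68 mm ahead. Axes as the press.
- press_head (a joint): Height of the blue press head, 0 (up) to 0.016 m (down), geared to the lever, not hand-moved. Up, its underside is 40 mm over the deck; its front edge overhangs the push bar of a carrier that is home by 13 mm, so the last push needs a leaning tool. Two steel dogs hang to 22 mm over the deck at y +-22 to 28 mm, x -54.5 to -44.5 of the nest; they drop close behind a home carrier.
- lever_arm (a joint): Press lever. 0 rad: stands nearly upright (85 deg), up to 1.05 rad: swung towards the press's front (-x) and down, to 25 deg above level. It turns about the press's y and stays where left. Takes about 2 to 4 N at the knob; starts at 0 to 0.1; leave it up (under 0.15) until the carrier is in. If the carrier is over 2.5 mm short of home the dogs land on it and the lever stops early.
- knob (a point): Centre of the lever's red ball knob, 26 mm across, on a 10 mm rod; it travels on a 105 mm circle about the pivot, in the press's x-z plane. With the lever up it is 220 mm over the bench; down, about 159. Room on both sides to pinch it along the press's y. Axes turn with the lever.
- pivot (a point): Axis of the press lever (along the press's y), 115 mm over the bench, on the -y side of the press, the one nearer the robot. The knob's elevation seen from here is 1.48 rad minus the lever's joint value, leaning to the press's -x.
- carrier: Loose dark grey board carrier, 84 mm long (x), 56 wide (y), 10 high, about 0.13 kg, with a blue circuit board in its pocket (parts rise to 15 mm). Origin: middle of its underside. x points to its nose: rounded corners, white mark. Along its rear edge (x -42 to -35) an aluminium push bar, 56 wide, 18 high. Grip across its width; the sides are plain.
- carrier_nose (a point): Middle of the carrier's front (nose) edge at its underside, 42 mm along x from the carrier's origin. Axes as the carrier.
- empty_carrier: A second carrier of the same size and colour with an empty pocket. Not to be moved. Origin: middle of its underside, x to its nose.
- side_cutters: Side cutters with red handles, 43 x 109 x 12 mm, lying on the bench; not needed. Origin: middle of the underside.
- driver_blue: Blue and orange screwdriver, 176 mm long, lying on the bench; not needed. Origin: middle of the underside.
- film_tape: Roll of amber film tape, 74 mm across, 15 high, lying flat; not needed. Origin: middle of the underside.
- jar: White jar with a red lid, 48 mm across, 35 high; not needed. Origin: middle of the underside.
- esd_brush: Black brush, 24 x 138 x 12 mm, lying on the bench; not needed. Origin: middle of the underside.

How it is judged:
On the way:
1. the carrier with the board is home between the rails, nose against the stop, with the press head still up (x of carrier in the frame of nest between -0.003 and 0.003 m and y of carrier in the frame of nest between -0.003 and 0.003 m and z of carrier in the frame of nest between -0.003 and 0.003 m and angle between the x axis of carrier and the x axis of nest, either way round below 0.05 rad and x of carrier_nose in the frame of nest above 0.035 m and value of joint lever_arm below 0.5 rad), for 0.2 s.
At the end, for the whole second after the job is handed in: The lever is down (over 0.95 of its 1.05 rad), and the loaded carrier lies still and flat in the nest, nose to the stop: within 3 mm of home along, across and in height, and within 3 degrees of straight (x of carrier in the frame of nest between -0.003 and 0.003 m and y of carrier in the frame of nest between -0.003 and 0.003 m and z of carrier in the frame of nest between -0.003 and 0.003 m and angle between the x axis of carrier and the x axis of nest, either way round below 0.05 rad and x of carrier_nose in the frame of nest above 0.035 m and value of joint lever_arm above 0.95 rad and linear speed of carrier below 0.02 m/s); the robot touches nothing.
It fails at once if the empty carrier or another loose thing on the bench is moved by more than 25 mm (distance of any of empty_carrier, side_cutters, driver_blue, film_tape, jar, esd_brush from where it was at the start of the episode above 0.025 m).
It also fails if it takes over 69 s, if anything falls off the work surface, if the arm or the gripper's body presses on something with over 40 N, if the wrist force passes 120 N, or if a joint passes its speed limit or range.

## Working session

There is one attempt and no reset: what is moved stays moved. The work goes in short steps, Python scripts to look and compute and a tool call to move; the robot and the scene stay as the last step left them, time stands still between calls to the robot, and variables do not carry over. Pictures are saved under pics/ and viewed, and the job is handed in when it is done.

Besides the shell and the picture viewer there is one more tool, called after "Request:" as name(argument=value, ...), one argument or row to a line, values as JSON. arm_command: Moves the arm, as the interface text tells. Its arguments: {"type":"object","properties":{"deltas":{"type":"array"},"fingers":{"type":"number"},"newtons":{"type":"number"}},"required":["deltas"]}

```bash
ls; mkdir -p pics; cat > h.py <<'E'
import numpy as np, cv2
from workcell import sensors, read_camera, job, bot
def K(c):
    f=200/np.tan(np.radians(c["vfov"])/2); return f,c["cx"],c["cy"]
def ray(c,u,v):
    f,cx,cy=K(c); d=np.array([(u-cx)/f,(v-cy)/f,1.]); R=np.array(c["R"]);t=np.array(c["t"])
    return -R.T@t, R.T@d
def onz(c,u,v,z):
    o,d=ray(c,u,v); return o+d*(z-o[2])/d[2]
def proj(c,X):
    f,cx,cy=K(c); p=np.array(c["R"])@np.array(X)+np.array(c["t"]); return f*p[0]/p[2]+cx, f*p[1]/p[2]+cy
def tri(c1,p1,c2,p2):
    o1,d1=ray(c1,*p1);o2,d2=ray(c2,*p2)
    A=np.array([d1,-d2]).T; s=np.linalg.lstsq(A,o2-o1,rcond=None)[0]
    a=o1+d1*s[0];b=o2+d2*s[1]; return (a+b)/2,np.linalg.norm(a-b)
def save(c,n): cv2.imwrite("pics/"+n,c["color"][:,:,::-1])
E
python3 - <<'E'
from h import *
import pickle
print(sensors.read_state(), bot.grasp_offset)
for n in ["side","top","wrist"]:
    c=read_camera(n); save(c,n+"0.png"); pickle.dump(c,open(n+"0.pkl","wb"))
    print(n,{k:v for k,v in c.items() if k!="color"})
E
```

```text
pics
{'time': 0.0, 'q': array([ 1.25003998e+00,  2.64785728e-01,  1.60537448e+00, -2.19631374e-06,
        1.27370877e+00, -3.69196306e-02]), 'joint_vel': array([-1.01018140e-03,  1.06855253e-03, -1.87711117e-04, -3.32374095e-06,
        4.03815058e-04,  5.75342185e-05]), 'joint_torque': array([-2.61681871e-04, -5.15122783e+01, -3.67304707e+01, -1.39619929e-04,
        1.33323896e-02, -2.52726215e-05]), 'tool_pos': array([0.18878725, 0.64721805, 0.19683991]), 'tcp_rot': array([-1.33153886, -0.99624603,  0.99935437]), 'wrist_force': array([-0.15296516, -0.92368382, -0.02881744]), 'torque': array([ 0.03064761, -0.01778335, -0.01036957]), 'width': 1.0011181767212314} 0.0187
side {'vfov': 45.74439535207467, 'cx': 319.26470502109976, 'cy': 196.76678637371577, 'R': array([[-0.85480451, -0.5187242 ,  0.01531195],
       [-0.36242334,  0.57559868, -0.7330317 ],
       [ 0.37142774, -0.63214821, -0.68002211]]), 't': array([0.49178331, 0.18020881, 1.60830112])}
top {'vfov': 43.25968995011758, 'cx': 326.3956970169376, 'cy': 203.95440555834733, 'R': array([[ 0.00845327, -0.99996237, -0.00194728],
       [-0.98036763, -0.00790396, -0.19701989],
       [ 0.19699709,  0.00357452, -0.98039756]]), 't': array([0.147018  , 0.48752647, 1.49023094])}
wrist {'vfov': 69.29324171475353, 'cx': 316.0699545134052, 'cy': 200.7614778363011, 'T_tool_cam': array([[ 9.99998563e-01,  3.21368857e-05,  1.69487189e-03,
         7.73311213e-04],
       [-1.62412294e-03, -2.68269953e-01,  9.63342408e-01,
        -1.75194891e-01],
       [ 4.85642027e-04, -9.63343776e-01, -2.68269515e-01,
         6.90202680e-02],
       [ 0.00000000e+00,  0.00000000e+00,  0.00000000e+00,
         1.00000000e+00]])}
```

View pics/top0.png

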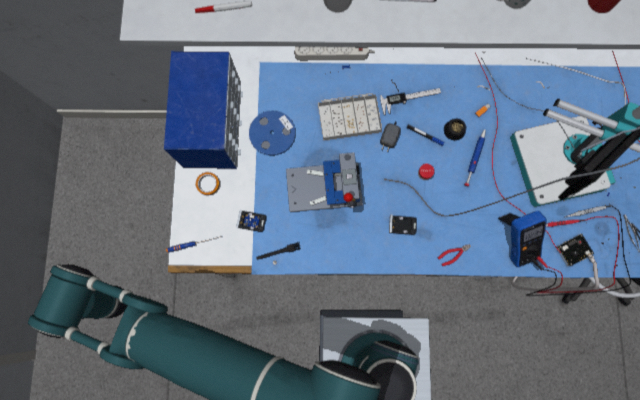

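View pics/side0.png

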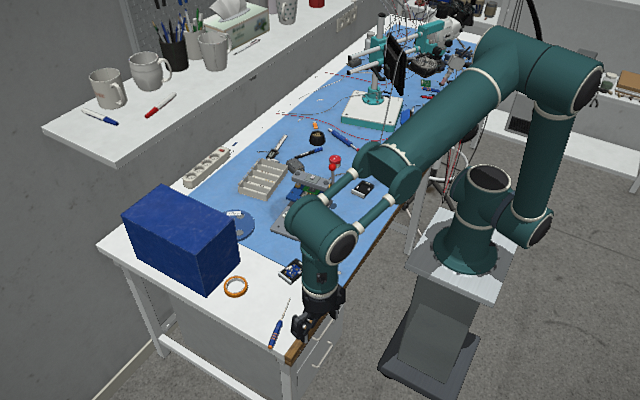

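View pics/wrist0.png

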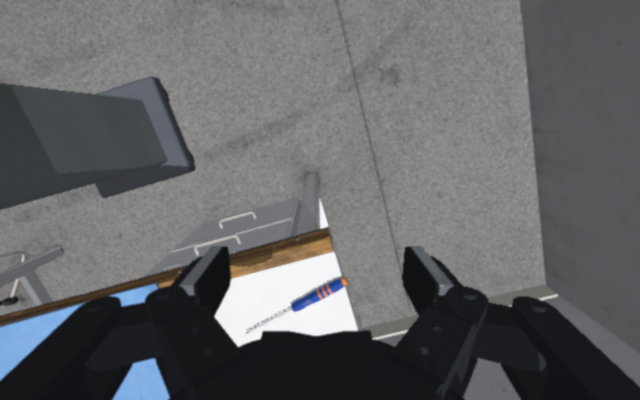

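```bash
python3 - <<'E'
from h import *
import pickle
c=pickle.load(open("top0.pkl","rb"))
im=c["color"][:,:,::-1]
a=cv2.resize(im[145:245,225:375],None,fx=5,fy=5,interpolation=cv2.INTER_CUBIC)
cv2.imwrite("pics/t_a.png",a)
b=cv2.resize(im[205:245,380:430],None,fx=10,fy=10,interpolation=cv2.INTER_CUBIC)
cv2.imwrite("pics/t_b.png",b)
s=pickle.load(open("side0.pkl","rb"))["color"][:,:,::-1]
cv2.imwrite("pics/s_a.png",cv2.resize(s[145:295,260:400],None,fx=4,fy=4,interpolation=cv2.INTER_CUBIC))
for uv,z in [((252,221),.01),((403,225),.01),((290,169),.018),((290,209),.018),((427,171),.035),((348,198),.22)]: print(uv,onz(c,*uv,z))
E
```

```text
(252, 221) [0.43814374 0.3820136  0.01      ]
(403, 225) [ 0.42938493 -0.08702186  0.01      ]
(290, 169) [0.60409667 0.26701762 0.018     ]
(290, 209) [0.47555101 0.26410281 0.018     ]
(427, 171) [ 0.59638139 -0.16173585  0.035     ]
(348, 198) [0.46879944 0.09199247 0.22      ]
```

View pics/t_a.png

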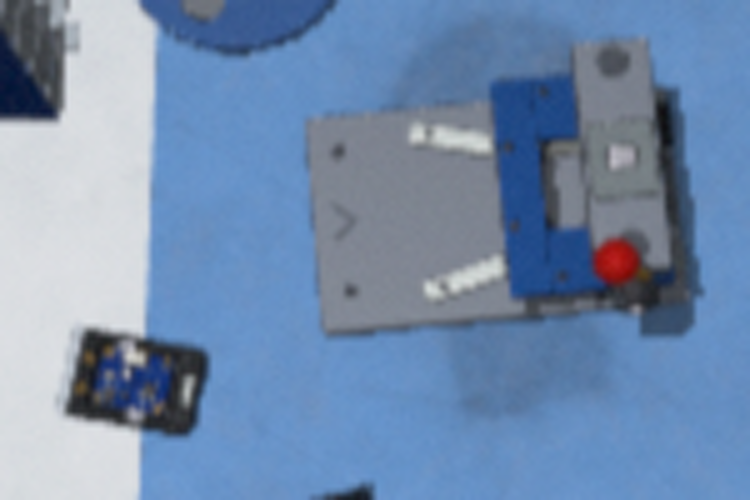

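View pics/t_b.png

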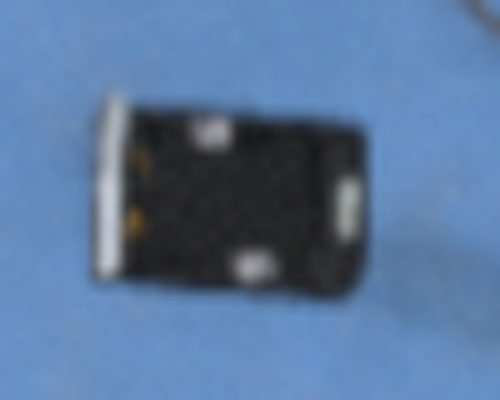

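View pics/s_a.png

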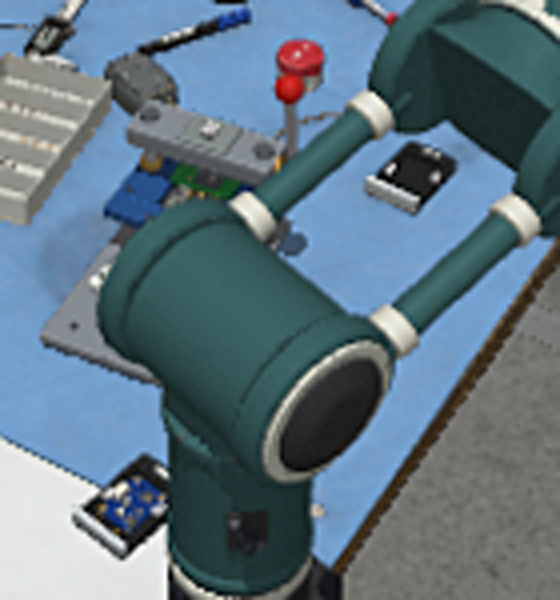

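```bash
cat >> h.py <<'E'
from scipy.spatial.transform import Rotation as Ro
def wcam(name=None):
    s=sensors.read_state(); c=read_camera("wrist")
    Rt=Ro.from_rotvec(s["tcp_rot"]).as_matrix(); T=np.array(c["T_tool_cam"])
    Rc=Rt@T[:3,:3]; o=Rt@T[:3,3]+s["tool_pos"]
    c["R"]=Rc.T; c["t"]=-Rc.T@o
    if name: save(c,name+".png"); import pickle; pickle.dump(c,open(name+".pkl","wb"))
    return s,c
def tool(s=None):
    s=s or sensors.read_state(); Rt=Ro.from_rotvec(s["tcp_rot"]).as_matrix()
    return np.array(s["tool_pos"]),Rt
def loc(target):  # world point -> tool-axis shift
    p,R=tool(); return R.T@(np.array(target)-p)
E
python3 - <<'E'
from h import *
import pickle
p,R=tool(); print(p,"\n",R.round(4))
c=pickle.load(open("top0.pkl","rb"))
# press from deck edge front corners & long lower edge (crop px /5 + offset)
def cp(u,v,z): return onz(c,225+u/5-.4,145+v/5-.4,z)
a=cp(307,118,.018);b=cp(325,333,.018);d=cp(515,320,.018)
print("front corners",a,b,"w",np.linalg.norm(a-b), "edge",d)
y=(a-b)/np.linalg.norm(a-b); x=np.array([y[1],-y[0],0]);print("x axis",x, (d-b)/np.linalg.norm(d-b))
print("origin est",(a+b)/2+x*.130, "mouth",(a+b)/2+x*.05)
print("knob",cp(617,260,.22))
q=[cp(*k) for k in [((85),332,.01),(208,350,.01),(188,432,.01),(68,412,.01)]]
print("carrier",np.mean(q,0),[np.linalg.norm(q[i]-q[(i+1)%4]) for i in range(4)]); print((q[1]-q[0]+q[2]-q[3]))
E
```

```text
[0.18883746 0.64739074 0.19711262] 
 [[ 2.8e-01 -5.0e-04 -9.6e-01]
 [ 9.6e-01 -1.7e-03  2.8e-01]
 [-1.8e-03 -1.0e+00  0.0e+00]]
front corners [0.60660996 0.27971248 0.018     ] [0.4685895  0.26518713 0.018     ] w 0.13878268404510813 edge [0.47776044 0.14728504 0.018     ]
x axis [ 0.10466253 -0.9945078   0.        ] [ 0.07755013 -0.99698845  0.        ]
origin est [0.55120586 0.14316379 0.018     ] mouth [0.54283285 0.22272441 0.018     ]
knob [0.47268183 0.09199253 0.22      ]
carrier [0.43854621 0.38188495 0.01      ] [np.float64(0.07791990390397656), np.float64(0.05277433237833359), np.float64(0.07582070168331685), np.float64(0.05125088236112331)]
[-0.0226976  -0.15204901  0.        ]
```

Request:
arm_command(
  deltas=[
    [-0.011, 0, -0.02, 0],
    [-0.023, 0, -0.039, 0],
    [-0.023, 0, -0.039, 0],
    [-0.023, 0, -0.039, 0],
    [-0.023, 0, -0.039, 0],
    [-0.023, 0, -0.039, 0],
    [-0.023, 0, -0.039, 0],
    [-0.023, 0, -0.039, 0],
    [-0.012, 0, -0.021, 0],
    [0, 0, 0, 0.18],
    [0, 0, 0, 0.18],
    [0, 0, 0, 0.18],
    [0, 0, 0, 0.18],
    [0, 0, 0, 0.18],
    [0, 0, 0, 0.18],
    [0, 0, 0, 0.18],
    [0, 0, 0, 0.17],
    [0, 0, 0, 0],
    [0, 0, 0, 0],
  ],
)

```text
time: 2.52
tool_pos: [0.439, 0.3828, 0.1981]
tcp_rot: [-1.568, 0.11, -0.11]
wrist_force: [0.4, -1.1, -0.7]
width: 1.001
```

```bash
python3 - <<'E'
from h import *
s,c=wcam("w1"); p,R=tool(s); print(s["time"],p,"\n",R.round(4),s["q"],s["width"])
for n in ["side","top"]:
    d=read_camera(n); save(d,n+"1.png"); import pickle; pickle.dump(d,open(n+"1.pkl","wb"))
E
```

```text
2.525 [0.43903454 0.38276193 0.19812785] 
 [[ 9.901e-01 -0.000e+00  1.402e-01]
 [-1.402e-01 -3.000e-04  9.901e-01]
 [ 0.000e+00 -1.000e+00 -3.000e-04]] [ 6.74409530e-01  9.01902117e-02  1.80685959e+00 -2.30061639e-04
  1.24472470e+00  8.15162228e-01] 1.0013659387291847
```

View pics/w1.png

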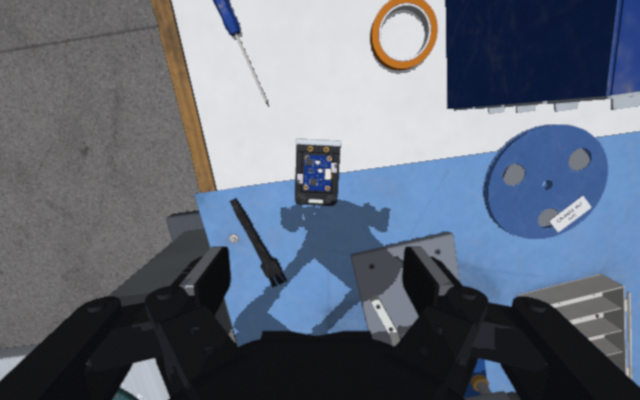

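View pics/side1.png

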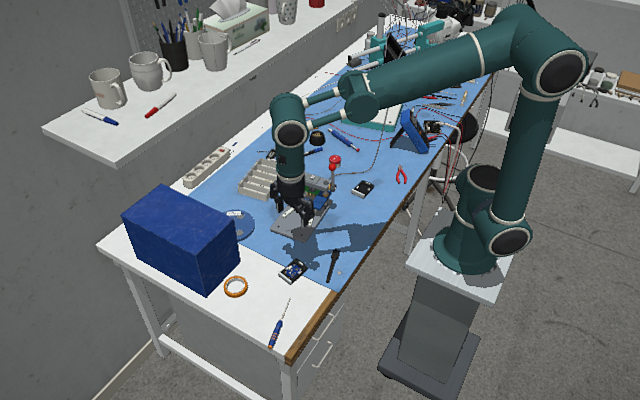

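```bash
cat >> h.py <<'E'
def darkrect(c,roi,z=0.010,thr=75):
    u0,v0,u1,v1=roi; im=c["color"][v0:v1,u0:u1].astype(int)
    return im
E
python3 - <<'E'
from h import *
import pickle
c=pickle.load(open("w1.pkl","rb"))
im=c["color"][:,:,::-1]
cv2.imwrite("pics/w1c.png",cv2.resize(im[130:215,280:360],None,fx=7,fy=7,interpolation=cv2.INTER_CUBIC))
cv2.imwrite("pics/w1d.png",cv2.resize(im[225:400,340:500],None,fx=4,fy=4,interpolation=cv2.INTER_CUBIC)[:600])
E
```

```text
(no output)
```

View pics/w1c.png

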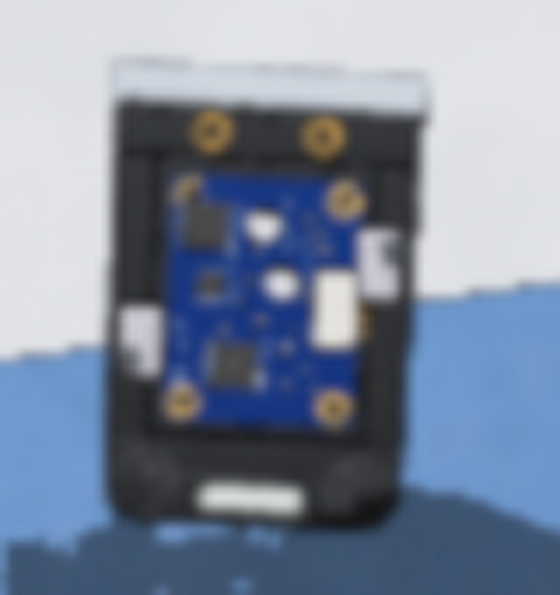

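View pics/w1d.png

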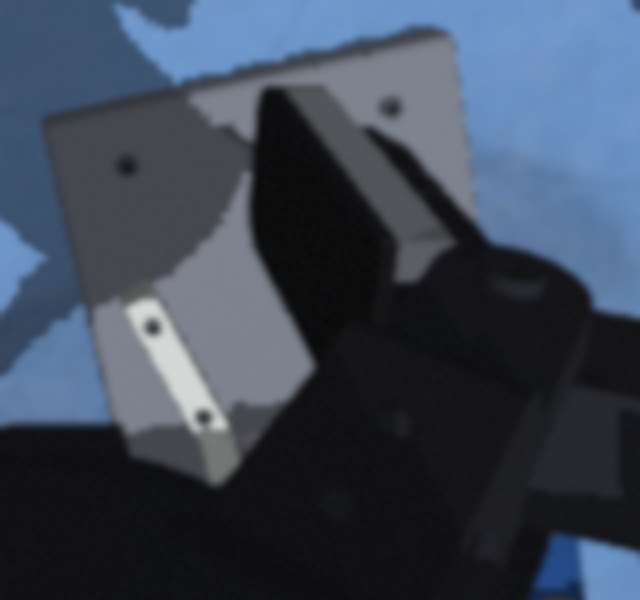

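```bash
python3 - <<'E'
from h import *
import pickle
c=pickle.load(open("w1.pkl","rb"))
f=lambda U,V,z:onz(c,280+(U+.5)/7-.5,130+(V+.5)/7-.5,z)
a=f(113,61,.018);b=f(428,73,.018);print("bar w",np.linalg.norm(a-b),(a+b)/2, np.degrees(np.arctan2(*(b-a)[[1,0]])))
n=f(250,520,.010);print("nose",n, "len",np.linalg.norm((n-(a+b)/2)[:2]))
m=(a+b)/2; print("head",np.degrees(np.arctan2(*(n-m)[[1,0]])), "centre",(n+m)/2)
for V in (200,400):
  l=f(113-V/60,V,.010);r=f(416-V/20+2,V,.010); print(np.linalg.norm(l-r),(l+r)/2)
# press
g=lambda U,V,z:onz(c,340+(U+.5)/4-.5,225+(V+.5)/4-.5,z)
A=g(44,122,.018);B=g(440,30,.018);print("deck",A,B,np.linalg.norm(A-B),np.degrees(np.arctan2(*(B-A)[[1,0]])))
L=g(110,400,.018);print("long",np.degrees(np.arctan2(*(L-A)[[1,0]])))
print(proj(c,[.4385,.382,.01]))
E
```

```text
bar w 0.054176045406210356 [0.44731931 0.42938486 0.018     ] -10.169055154949447
nose [0.43208095 0.34736142 0.01      ] len 0.08342692281856472
head -100.52445731412321 centre [0.43970013 0.38837314 0.014     ]
0.05334258994146252 [0.44200925 0.40610785 0.01      ]
0.0535609065986242 [0.43569599 0.37001651 0.01      ]
deck [0.46938969 0.27199691 0.018     ] [0.60171371 0.28674731 0.018     ] 0.13314361080863749 6.3606072399170515
long -84.06278426542704
(np.float64(316.45539900006264), np.float64(177.31953113569807))
```

Request:
arm_command(
  deltas=[
    [0.0, 0.02, 0.005, 0.042],
    [0, 0.03, 0.005, 0],
    [0, 0.03, 0.005, 0],
    [0, 0.018, 0, 0],
    [0, 0, 0, 0],
  ],
)

```text
time: 3.3
tool_pos: [0.4403, 0.3972, 0.0984]
tcp_rot: [-1.569, 0.147, -0.143]
wrist_force: [0.6, -0.6, 1.2]
width: 0.999
```

```bash
python3 - <<'E'
from h import *
s,c=wcam("w2"); p,R=tool(s); print(s["time"],p,np.degrees(np.arctan2(R[1,0],R[0,0])))
im=c["color"][:,:,::-1]
cv2.imwrite("pics/w2c.png",cv2.resize(im[150:330,240:400],None,fx=4,fy=4,interpolation=cv2.INTER_CUBIC)[:600])
E
```

```text
3.3 [0.44029381 0.39716492 0.09842379] -10.571329451339158
```

View pics/w2.png

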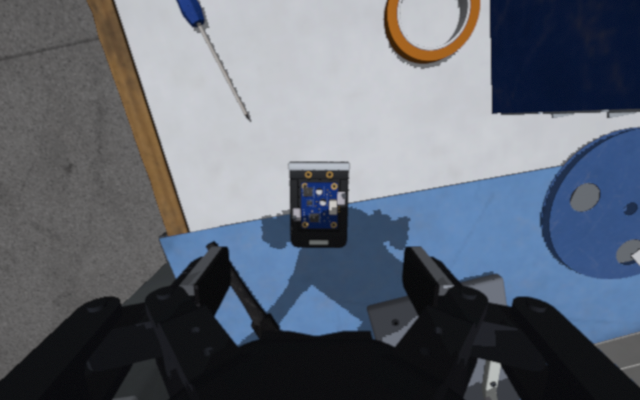

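View pics/w2c.png

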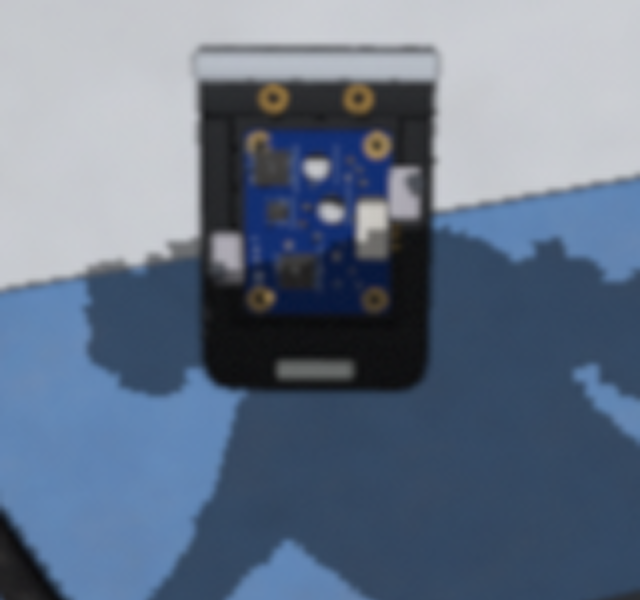

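```bash
python3 - <<'E'
from h import *
import pickle
c=pickle.load(open("w2.pkl","rb"))
f=lambda U,V,z:onz(c,240+(U+.5)/4-.5,150+(V+.5)/4-.5,z)
a=f(194,49,.018);b=f(439,48,.018);n=f(315,388,.010);m=(a+b)/2
print(np.linalg.norm(a-b),np.linalg.norm((n-m)[:2]),np.degrees(np.arctan2(*(b-a)[[1,0]])),np.degrees(np.arctan2(*(n-m)[[1,0]])))
ctr=(n+m)/2; h=(n-m)/np.linalg.norm(n-m); print(ctr,h)
g=ctr-h*.010; g[2]=.004; print(loc(g), "ctr",loc(ctr))
E
```

```text
0.054093559019389725 0.08514909909988029 -10.2868794171314 -100.60913810127944
[0.43981307 0.38812716 0.014     ] [-0.18330088 -0.97859639 -0.0935409 ]
[0.00041916 0.09593882 0.00012681] ctr [ 0.00040839  0.08594713 -0.00983768]
```

Request:
arm_command(
  deltas=[
    [0, 0.02, 0, 0],
    [0, 0.03, 0, 0],
    [0, 0.025, 0, 0],
    [0, 0.014, 0, 0],
    [0, 0.005, 0, 0],
    [0, 0, 0, 0],
  ],
  newtons=30,
)

```text
time: 4.1
tool_pos: [0.4418, 0.3985, 0.0065]
tcp_rot: [-1.565, 0.145, -0.146]
wrist_force: [-0.1, 0.1, -0.2]
width: 1.0
```

Request:
arm_command(
  deltas=[
    [0, 0, 0, 0],
    [0, 0, 0, 0],
    [0, 0, 0, 0],
    [0, 0, 0, 0],
  ],
  fingers=0.04,
  newtons=30,
)

```text
time: 4.6
tool_pos: [0.4416, 0.3983, 0.0064]
tcp_rot: [-1.566, 0.145, -0.145]
wrist_force: [-0.5, -0.5, 0.3]
width: 0.47
```

```bash
python3 - <<'E'
from h import *
s,c=wcam("w3"); print(s["width"],s["width"]*.0854,s["tool_pos"],s["wrist_force"])
E
```

```text
0.4703358199566472 0.04016667902429767 [0.44157105 0.39829735 0.00641657] [-0.50173244 -0.52816831  0.26190045]
```

View pics/w3.png

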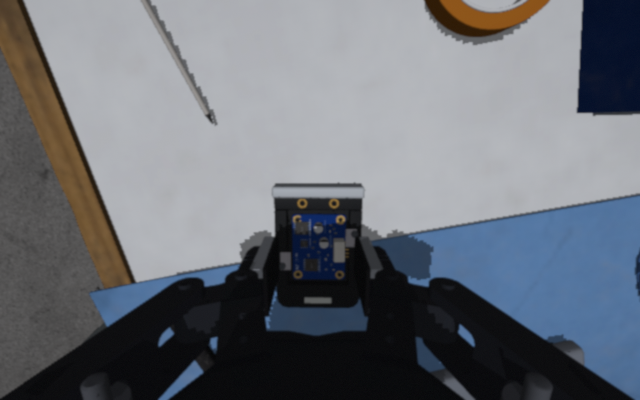

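Request:
arm_command(
  deltas=[
    [0, 0, 0, 0],
    [0, 0, 0, 0],
    [0, 0, 0, 0],
    [0, 0.005, 0, 0],
    [0, 0.004, 0, 0],
    [0, 0, 0, 0],
  ],
  fingers=0.0854,
)

```text
time: 5.4
tool_pos: [0.4409, 0.3978, -0.0036]
tcp_rot: [-1.567, 0.146, -0.144]
wrist_force: [-0.5, -0.5, -0.8]
width: 1.001
```

Request:
arm_command(
  deltas=[
    [0, 0, 0, 0],
    [0, 0, 0, 0],
    [0, 0, 0, 0],
    [0, 0, 0, 0],
  ],
  fingers=0.045,
  newtons=40,
)

```text
time: 5.9
tool_pos: [0.4415, 0.3983, -0.0027]
tcp_rot: [-1.566, 0.145, -0.145]
wrist_force: [0.5, -0.3, 0.2]
width: 0.529
```

```bash
python3 - <<'E'
from h import *
s,c=wcam("w4"); im=c["color"][:,:,::-1]; 
cv2.imwrite("pics/w4c.png",cv2.resize(im[170:330,230:410],None,fx=4,fy=4,interpolation=cv2.INTER_CUBIC)[:600])
d=read_camera("side");save(d,"side4.png"); cv2.imwrite("pics/s4c.png",cv2.resize(d["color"][180:320,230:380,::-1],None,fx=4,fy=4,interpolation=cv2.INTER_CUBIC))
E
```

```text
(no output)
```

View pics/w4c.png

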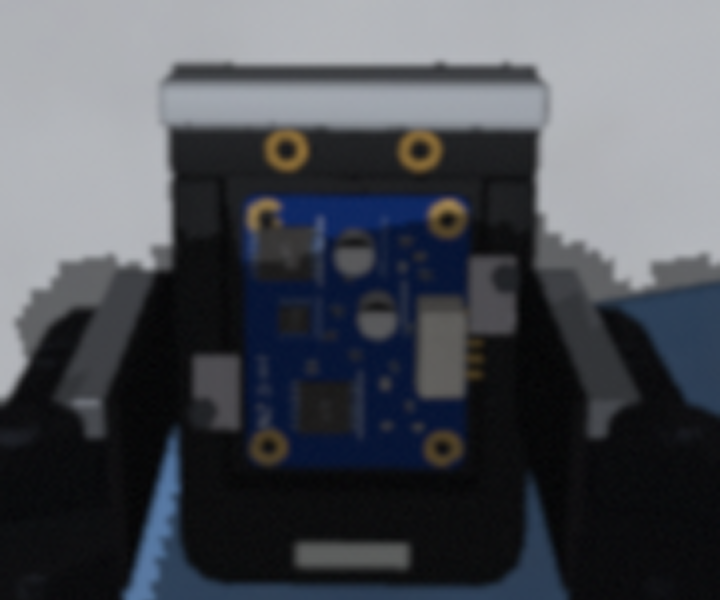

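View pics/s4c.png

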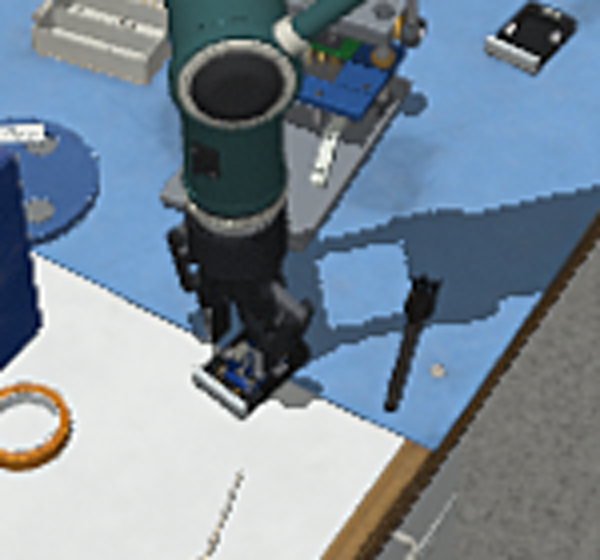

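Request:
arm_command(
  deltas=[
    [0, 0, 0, 0],
    [0, 0, 0, 0],
    [0, 0, 0, 0],
  ],
  fingers=0.03,
  newtons=40,
)

```text
time: 6.38
tool_pos: [0.4415, 0.3982, -0.0028]
tcp_rot: [-1.566, 0.145, -0.145]
wrist_force: [-0.3, -0.1, 0.5]
width: 0.351
```

```bash
python3 - <<'E'
from h import *
s,c=wcam("w5"); im=c["color"][:,:,::-1]; 
cv2.imwrite("pics/w5c.png",cv2.resize(im[170:330,230:410],None,fx=4,fy=4,interpolation=cv2.INTER_CUBIC)[:600])
E
```

```text
(no output)
```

View pics/w5c.png

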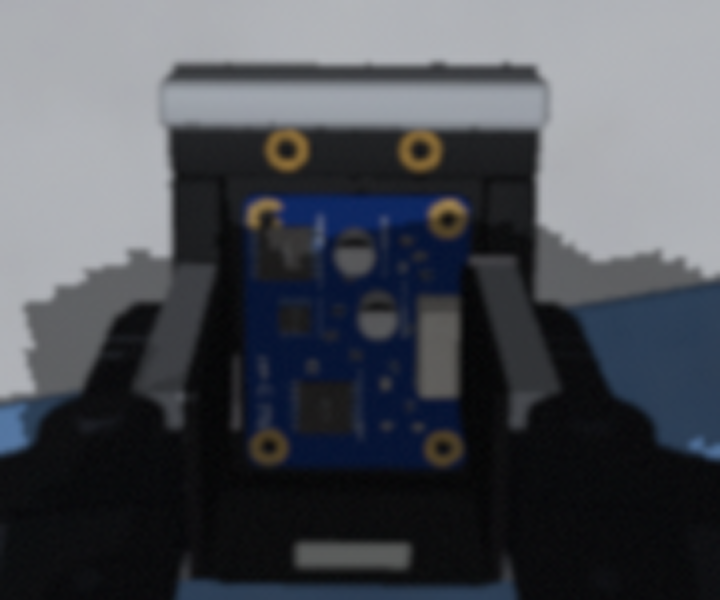

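```bash
python3 - <<'E'
from h import *
s,c=wcam("w6"); T=np.linalg.inv(c["T_tool_cam"]); f,cx,cy=K(c)
for y in (0,-.01,-.02,-.03,-.04):
  for X in (.015,.028):
    for z in (.011,-.011):
      q=T@np.array([X,y,z,1]); u=f*q[0]/q[2]+cx;v=f*q[1]/q[2]+cy
      print(X,y,z,"crop",(u-230)*4,(v-170)*4)
print(s["tool_pos"],s["joint_torque"])
E
```

```text
0.015 0 0.011 crop 444.2136536425578 179.7303583612619
0.015 0 -0.011 crop 441.05937984271327 307.02465527052993
0.028 0 0.011 crop 525.8743844739256 179.77921433596373
0.028 0 -0.011 crop 520.1955801723302 307.0745298264619
0.015 -0.01 0.011 crop 449.69814654859624 200.5694460054641
0.015 -0.01 -0.011 crop 446.196922614856 333.97935050372087
0.028 -0.01 0.011 crop 535.8643567864065 200.62144822803702
0.028 -0.01 -0.011 crop 529.5571310239129 334.032451201467
0.015 -0.02 0.011 crop 455.8231406523862 223.84220633825078
0.015 -0.02 -0.011 crop 451.91380923749966 363.97363832388874
0.028 -0.02 0.011 crop 547.0210250605276 223.89777796670887
0.028 -0.02 -0.011 crop 539.9743766028225 364.03039616940964
0.015 -0.03 0.011 crop 462.7077943202246 250.001398015953
0.015 -0.03 -0.011 crop 458.3138912697252 397.5523876009697
0.028 -0.03 0.011 crop 559.5614458224532 250.06105194280633
0.028 -0.03 -0.011 crop 551.6365622282224 397.61332362817507
0.015 -0.04 0.011 crop 470.50277756455876 279.6195125429897
0.015 -0.04 -0.011 crop 465.52741918963875 435.3989720988516
0.028 -0.04 0.011 crop 573.7600780784362 279.6838782300239
0.028 -0.04 -0.011 crop 564.7810403096512 435.46472370626543
[ 0.44144095  0.39821155 -0.00285414] [-8.90390038e-04 -4.70554125e+01 -2.96523356e+01  3.26415184e-04
  8.55798535e-04 -1.13718434e-05]
```

```bash
python3 - <<'E'
from h import *
d=read_camera("side");save(d,"side5.png"); cv2.imwrite("pics/s5c.png",cv2.resize(d["color"][220:300,265:325,::-1],None,fx=7.5,fy=7.5,interpolation=cv2.INTER_CUBIC))
p,R=tool()
for y in (0,-.03): 
  for X in (-.015-.0145,-.015,.015,.0295):
    w=p+R@np.array([X,y,0]); u,v=proj(d,w); print(X,y,(u-265)*7.5,(v-220)*7.5)
for X in [(.4398,.3881,.01)]: u,v=proj(d,X); print("ctr",(u-265)*7.5,(v-220)*7.5)
E
```

```text
-0.0295 0 241.4268206141081 450.8237290044656
-0.015 0 216.84539673142382 432.2195027596385
0.015 0 166.69944470110337 394.2669967824928
0.0295 0 142.8000867183387 376.17898588697045
-0.0295 -0.03 240.25650528532992 406.8383961956856
-0.015 -0.03 215.3450689439883 388.1856403850142
0.015 -0.03 164.53564913440374 350.14143901484783
0.0295 -0.03 140.32469095898648 332.0131751684552
ctr 207.3206757193138 380.0587849762785
```

View pics/s5c.png

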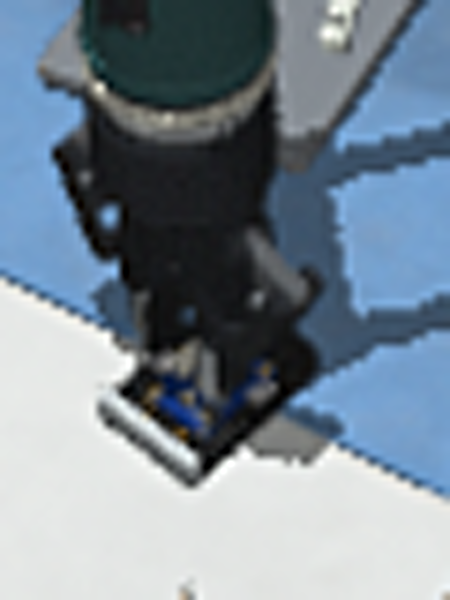

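Request:
arm_command(
  deltas=[
    [0, 0, 0, 0],
    [0, 0, 0, 0],
    [0, 0, 0, 0],
    [0, 0.006, 0, 0],
    [0, 0.006, 0, 0],
    [0, 0, 0, 0],
  ],
  fingers=0.0854,
)

```text
time: 7.28
tool_pos: [0.4407, 0.3976, -0.0159]
tcp_rot: [-1.567, 0.146, -0.144]
wrist_force: [-0.3, 0.1, 0.0]
width: 0.999
```

Request:
arm_command(
  deltas=[
    [0, 0, 0, 0],
    [0, 0, 0, 0],
    [0, 0, 0, 0],
  ],
  fingers=0.045,
  newtons=30,
)

```text
time: 7.65
tool_pos: [0.4416, 0.3983, -0.0146]
tcp_rot: [-1.566, 0.145, -0.145]
wrist_force: [-0.2, -0.1, 0.9]
width: 0.526
```

```bash
python3 - <<'E'
from h import *
s,c=wcam("w7"); im=c["color"][:,:,::-1]; 
cv2.imwrite("pics/w7c.png",cv2.resize(im[170:330,230:410],None,fx=4,fy=4,interpolation=cv2.INTER_CUBIC)[:600])
d=read_camera("side");save(d,"side7.png"); cv2.imwrite("pics/s7c.png",cv2.resize(d["color"][220:300,265:325,::-1],None,fx=7.5,fy=7.5,interpolation=cv2.INTER_CUBIC))
E
```

```text
(no output)
```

View pics/w7c.png

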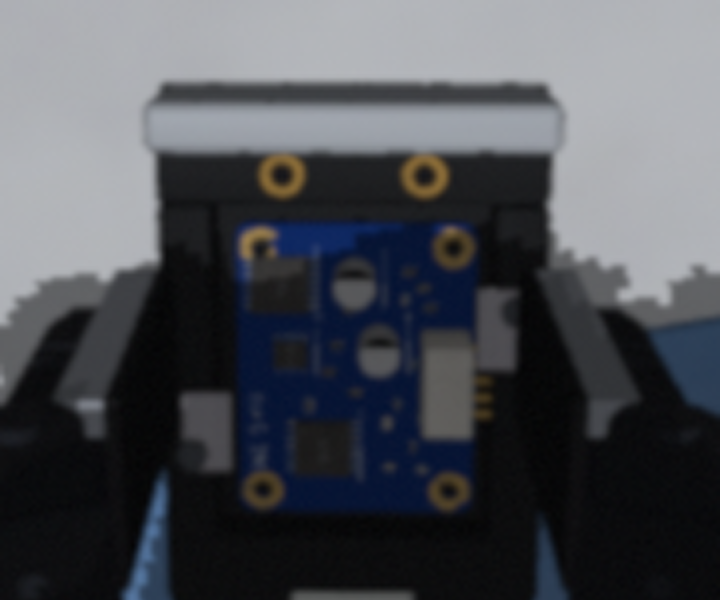

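View pics/s7c.png

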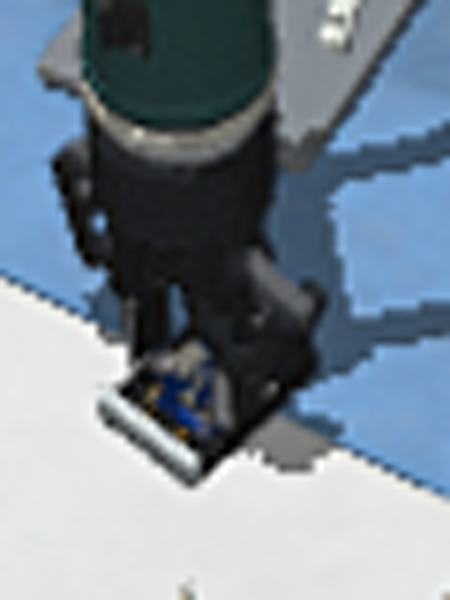

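Request:
arm_command(
  deltas=[
    [0, 0, 0, 0],
    [0, 0, 0, 0],
    [0, 0.005, 0, 0],
    [0, 0.005, 0, 0],
    [0, 0, 0, 0],
  ],
  fingers=0.075,
)

```text
time: 8.38
tool_pos: [0.4408, 0.3977, -0.0257]
tcp_rot: [-1.567, 0.146, -0.144]
wrist_force: [-0.2, 0.0, -0.1]
width: 0.881
```

Request:
arm_command(
  deltas=[
    [0, 0, 0, 0],
    [0, 0, 0, 0],
    [0, 0, 0, 0],
  ],
  fingers=0.045,
  newtons=30,
)

```text
time: 8.75
tool_pos: [0.4416, 0.3984, -0.0246]
tcp_rot: [-1.566, 0.145, -0.145]
wrist_force: [-0.5, 0.5, 0.6]
width: 0.528
```

Request:
arm_command(
  deltas=[
    [0, 0, 0, 0],
    [0, 0, 0, 0],
    [0, 0.005, 0, 0],
    [0, 0, 0, 0],
  ],
  fingers=0.075,
)

```text
time: 9.25
tool_pos: [0.441, 0.3978, -0.0305]
tcp_rot: [-1.567, 0.146, -0.145]
wrist_force: [-0.3, -0.0, -0.2]
width: 0.878
```

```bash
python3 - <<'E'
from h import *
s,c=wcam("w8"); im=c["color"][:,:,::-1]; print(s["tool_pos"],s["wrist_force"],s["q"])
cv2.imwrite("pics/w8c.png",cv2.resize(im[190:400,180:460],None,fx=2.8,fy=2.8,interpolation=cv2.INTER_CUBIC)[:600])
d=read_camera("side");save(d,"side8.png"); cv2.imwrite("pics/s8c.png",cv2.resize(d["color"][220:300,265:325,::-1],None,fx=7.5,fy=7.5,interpolation=cv2.INTER_CUBIC))
E
```

```text
[ 0.44097994  0.39778141 -0.0305139 ] [-0.27826483 -0.01480865 -0.23228174] [ 6.92011022e-01  3.51227992e-01  1.95823019e+00 -2.13294694e-05
  8.33408116e-01  8.77017353e-01]
```

View pics/w8c.png

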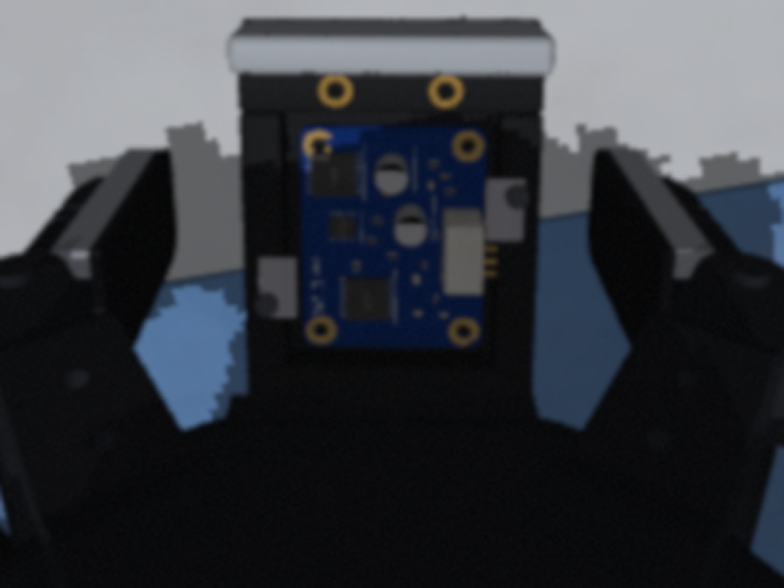

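View pics/s8c.png

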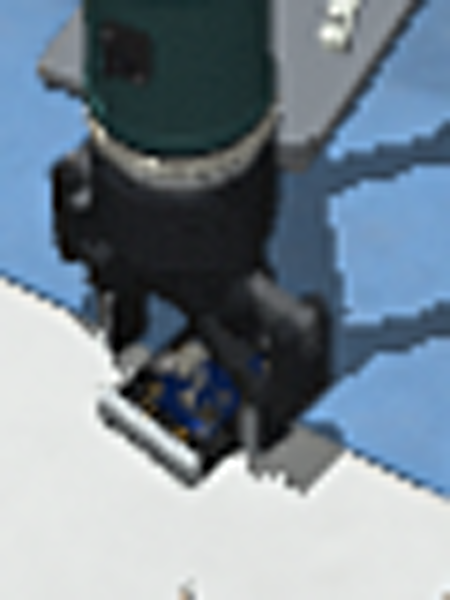

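Request:
arm_command(
  deltas=[
    [0, 0.005, 0, 0],
    [0, 0.004, 0, 0],
    [0, 0, 0, 0],
  ],
  fingers=0.07,
)

```text
time: 9.72
tool_pos: [0.441, 0.3978, -0.0395]
tcp_rot: [-1.567, 0.146, -0.145]
wrist_force: [0.4, -0.1, 1.6]
width: 0.821
```

Request:
arm_command(
  deltas=[
    [0, 0, 0, 0],
    [0, 0, 0, 0],
    [0, 0, 0, 0],
  ],
  fingers=0.045,
  newtons=30,
)

```text
time: 10.1
tool_pos: [0.4417, 0.3984, -0.0386]
tcp_rot: [-1.565, 0.145, -0.146]
wrist_force: [0.4, -0.0, 0.1]
width: 0.649
```

Request:
arm_command(
  deltas=[
    [0, 0, 0, 0],
    [0, 0, 0, 0],
    [0, 0.003, 0, 0],
    [0, 0, 0, 0],
  ],
  fingers=0.066,
)

```text
time: 10.6
tool_pos: [0.4411, 0.3979, -0.0423]
tcp_rot: [-1.567, 0.146, -0.145]
wrist_force: [0.0, 0.0, -0.6]
width: 0.772
```

Request:
arm_command(
  deltas=[
    [0, 0, 0, 0],
    [0, 0, 0, 0],
    [0, 0, 0, 0],
  ],
  fingers=0.045,
  newtons=40,
)

```text
time: 10.98
tool_pos: [0.4419, 0.3985, -0.0415]
tcp_rot: [-1.565, 0.145, -0.146]
wrist_force: [0.1, -0.4, 2.1]
width: 0.645
```

```bash
python3 - <<'E'
from h import *
s,c=wcam("w9"); print(s["tool_pos"],s["wrist_force"],s["width"])
d=read_camera("side");save(d,"side9.png"); cv2.imwrite("pics/s9c.png",cv2.resize(d["color"][220:300,265:325,::-1],None,fx=7.5,fy=7.5,interpolation=cv2.INTER_CUBIC))
E
```

```text
[ 0.44185448  0.39849662 -0.04148928] [ 0.08310156 -0.40666221  2.09217146] 0.6453499583983421
```

View pics/w9.png

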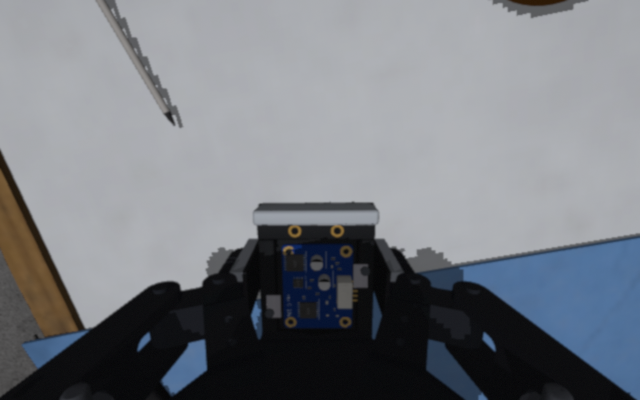

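View pics/s9c.png

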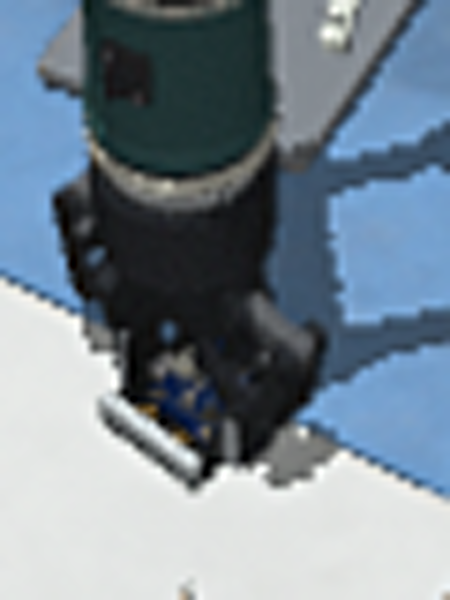

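Request:
arm_command(
  deltas=[
    [0, -0.01, 0, 0],
    [0, -0.025, 0, 0],
    [0, -0.025, 0, 0],
    [0, -0.02, 0, -0.142],
    [0, 0, 0, -0.142],
    [0.015, 0, -0.02, 0],
    [0.03, 0, -0.04, 0],
    [0.027, 0, -0.04, 0],
    [0.0145, 0, -0.019, 0],
    [0, 0, 0, 0],
    [0, 0, 0, 0],
  ],
)

```text
time: 12.45
tool_pos: [0.5385, 0.2885, 0.038]
tcp_rot: [-1.569, -0.077, 0.078]
wrist_force: [0.6, 0.5, -1.5]
width: 0.645
```

```bash
python3 - <<'E'
from h import *
s,c=wcam("w10"); p,R=tool(s); print(p,np.degrees(np.arctan2(R[1,0],R[0,0])),s["wrist_force"],s["width"],s["time"])
d=read_camera("top");save(d,"top10.png"); cv2.imwrite("pics/t10c.png",cv2.resize(d["color"][130:240,240:390,::-1],None,fx=5,fy=5,interpolation=cv2.INTER_CUBIC))
d=read_camera("side");save(d,"side10.png"); 
E
```

```text
[0.53850336 0.28846136 0.03800064] 5.655457075654885 [ 0.56364967  0.54538346 -1.47016835] 0.6453750856550553 12.45
```

View pics/w10.png

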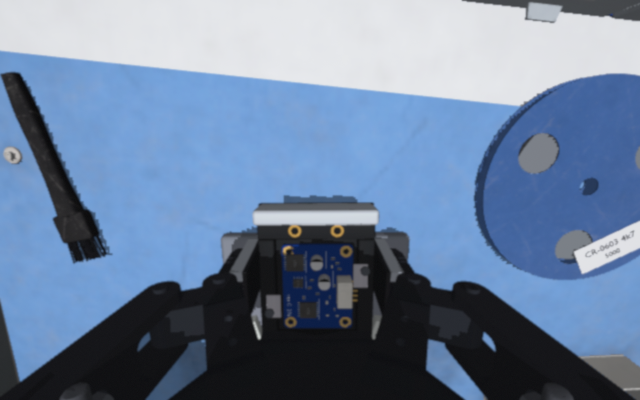

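View pics/side10.png

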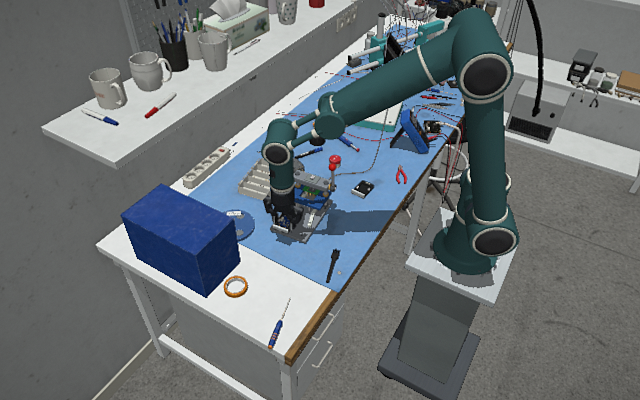

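```bash
python3 - <<'E'
from h import *
import pickle
c=pickle.load(open("w10.pkl","rb")); im=c["color"][:,:,::-1]
im=cv2.convertScaleAbs(im,alpha=1.5,beta=10)
cv2.imwrite("pics/w10c.png",cv2.resize(im[190:345,205:425],None,fx=3.6,fy=3.6,interpolation=cv2.INTER_CUBIC))
E
```

```text
(no output)
```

View pics/w10c.png

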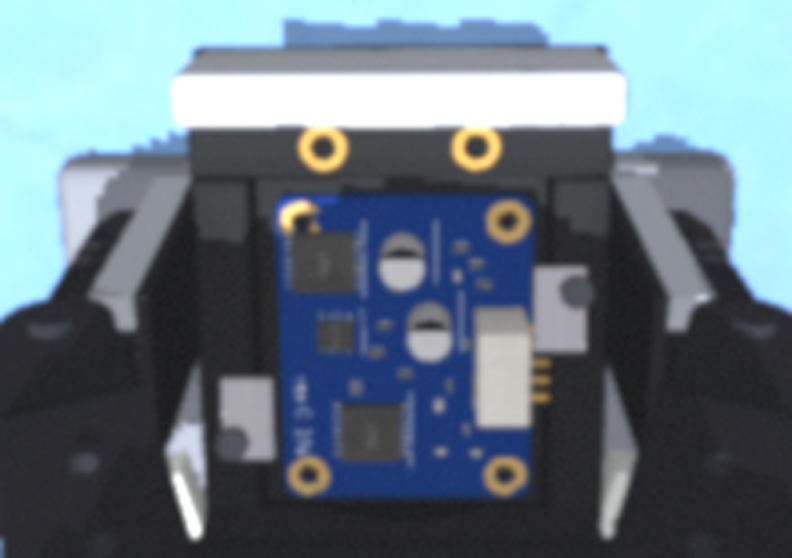

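View pics/t10c.png

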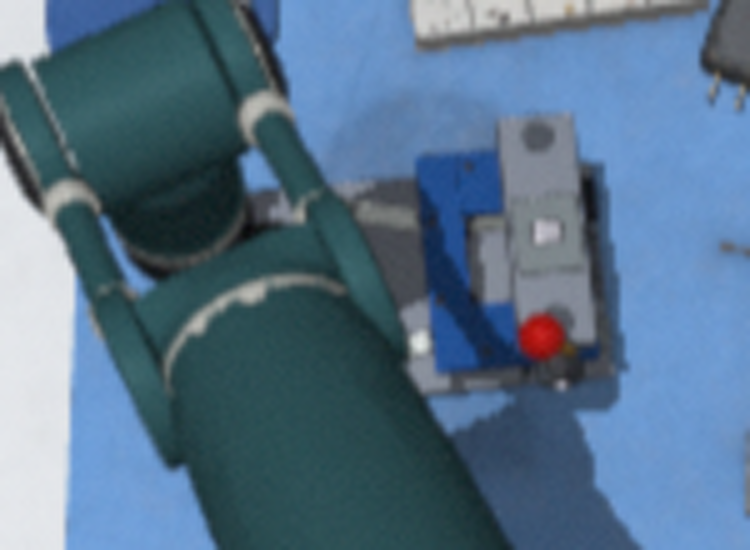

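Request:
arm_command(
  deltas=[
    [0, 0, -0.015, 0],
    [0, 0, -0.025, 0],
    [0, 0, -0.011, 0],
    [0, 0.01, 0, 0],
    [0, 0.02, 0, 0],
    [0, 0.02, 0, 0],
    [0, 0.007, 0, 0],
    [0, 0, 0, 0],
  ],
)

```text
time: 13.6
tool_pos: [0.5429, 0.2376, -0.0189]
tcp_rot: [-1.57, -0.076, 0.081]
wrist_force: [-6.1, -1.2, 9.2]
width: 0.644
```

Request:
arm_command(
  deltas=[
    [0, 0.002, 0, 0],
    [0, 0.002, 0, 0],
    [0, 0, 0, 0],
  ],
)

```text
time: 13.98
tool_pos: [0.5431, 0.2376, -0.0191]
tcp_rot: [-1.571, -0.075, 0.081]
wrist_force: [-15.8, -6.4, 33.1]
width: 0.646
```

```bash
python3 - <<'E'
from h import *
s,c=wcam("w11"); p,R=tool(s); print(p,np.degrees(np.arctan2(R[1,0],R[0,0])),s["wrist_force"],s["width"],s["time"])
im=cv2.convertScaleAbs(c["color"][:,:,::-1],alpha=1.5,beta=10)
cv2.imwrite("pics/w11c.png",cv2.resize(im[180:345,195:435],None,fx=3.3,fy=3.3,interpolation=cv2.INTER_CUBIC))
E
```

```text
[ 0.54305056  0.2375991  -0.01910247] 5.708331566772417 [-15.80603882  -6.44573436  33.0733595 ] 0.6457884765822558 13.975
```

View pics/w11c.png

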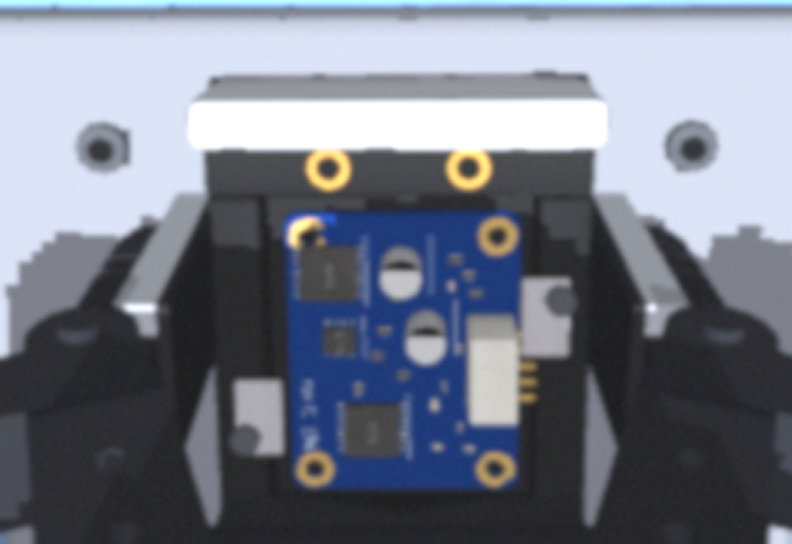

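Request:
arm_command(
  deltas=[
    [0, -0.002, 0, 0],
    [0, 0, 0, 0],
    [0, 0, 0, 0],
  ],
)

```text
time: 14.4
tool_pos: [0.543, 0.2376, -0.019]
tcp_rot: [-1.57, -0.076, 0.081]
wrist_force: [-10.2, -3.8, 20.1]
width: 0.643
```

Request:
arm_command(
  deltas=[
    [0, 0, 0, 0],
    [0, 0, 0, 0],
    [0, 0, 0, 0],
    [0, -0.01, 0, 0],
    [0, -0.025, 0, 0],
    [0, -0.025, 0, 0],
    [0, 0, 0.01, 0],
    [0, 0, 0.03, 0],
    [0, 0, 0.03, 0],
    [0, 0, 0.01, 0],
    [0, 0, 0, 0],
  ],
  fingers=0.078,
)

```text
time: 15.78
tool_pos: [0.5358, 0.3174, 0.0384]
tcp_rot: [-1.57, -0.078, 0.08]
wrist_force: [0.3, -0.2, -0.3]
width: 0.913
```

Request:
arm_command(
  deltas=[
    [0, 0, 0, 0],
    [0, 0, 0, 0],
    [0, 0, 0, 0],
    [0, 0, 0, 0],
  ],
  fingers=0.02,
)

```text
time: 16.27
tool_pos: [0.5366, 0.3168, 0.0392]
tcp_rot: [-1.569, -0.077, 0.077]
wrist_force: [-0.9, -0.6, -0.4]
width: 0.233
```

```bash
python3 - <<'E'
from h import *
import pickle
s,c=wcam("w12"); p,R=tool(s); print(p,np.degrees(np.arctan2(R[1,0],R[0,0])),s["wrist_force"],s["width"],s["time"])
d=read_camera("side");save(d,"side12.png");pickle.dump(d,open("side12.pkl","wb"));cv2.imwrite("pics/s12c.png",cv2.resize(d["color"][130:260,240:400,::-1],None,fx=4.5,fy=4.5,interpolation=cv2.INTER_CUBIC))
d=read_camera("top");save(d,"top12.png"); pickle.dump(d,open("top12.pkl","wb"));cv2.imwrite("pics/t12c.png",cv2.resize(d["color"][130:240,240:390,::-1],None,fx=5,fy=5,interpolation=cv2.INTER_CUBIC))
E
```

```text
[0.53657295 0.31682335 0.03924935] 5.638592861494746 [-0.90206721 -0.55641701 -0.40455349] 0.23289836409453876 16.275
```

View pics/w12.png

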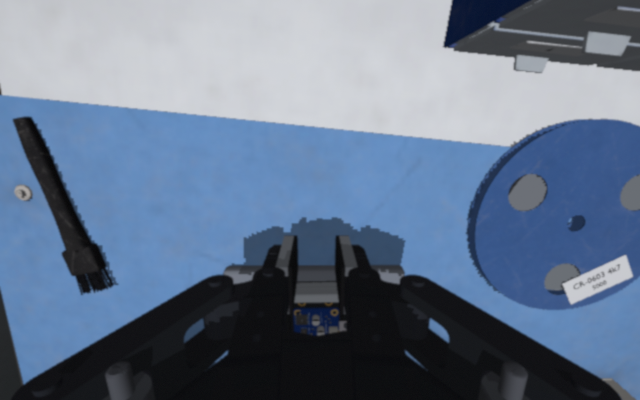

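View pics/s12c.png

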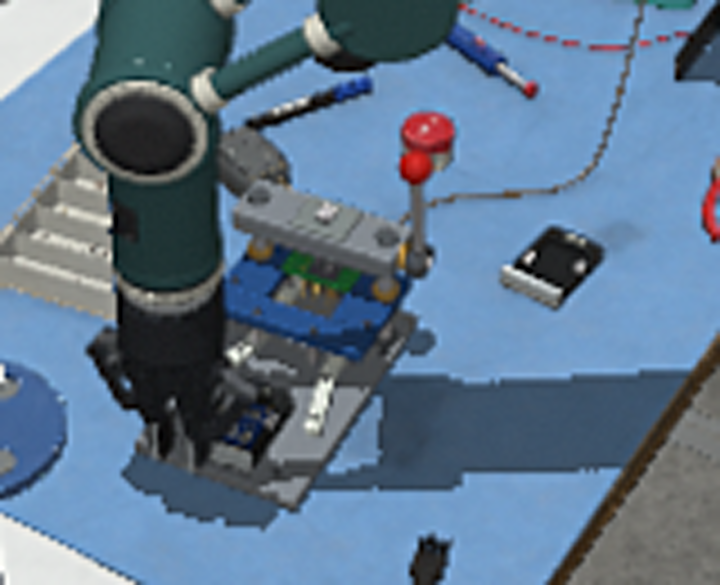

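View pics/t12c.png

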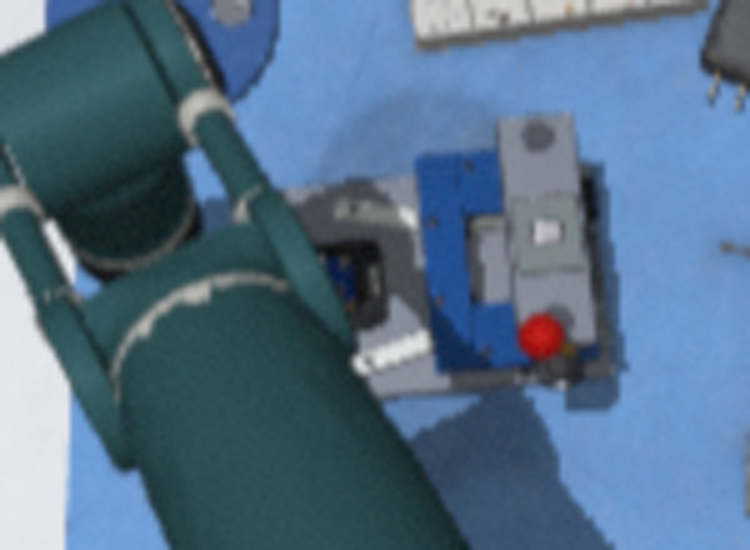

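Request:
arm_command(
  deltas=[
    [0, 0.01, 0, 0],
    [0, 0.02, 0, 0],
    [0, 0.012, 0, 0],
    [0, 0.005, 0, 0],
    [0, 0, 0, 0],
    [0, 0, 0, 0],
  ],
)

```text
time: 17.18
tool_pos: [0.537, 0.3175, -0.0074]
tcp_rot: [-1.569, -0.078, 0.077]
wrist_force: [-0.3, 0.6, 0.2]
width: 0.239
```

```bash
python3 - <<'E'
from h import *
s,c=wcam("w13"); p,R=tool(s); print(p,s["wrist_force"],s["time"])
d=read_camera("side");cv2.imwrite("pics/s13c.png",cv2.resize(d["color"][190:250,255:335,::-1],None,fx=8,fy=8,interpolation=cv2.INTER_CUBIC))
E
```

```text
[ 0.53696934  0.31750107 -0.00735879] [-0.28325284  0.56956013  0.22787514] 17.175
```

View pics/s13c.png

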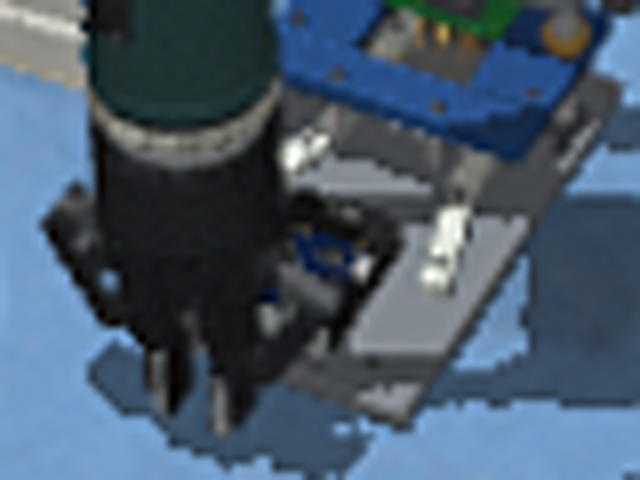

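View pics/w13.png

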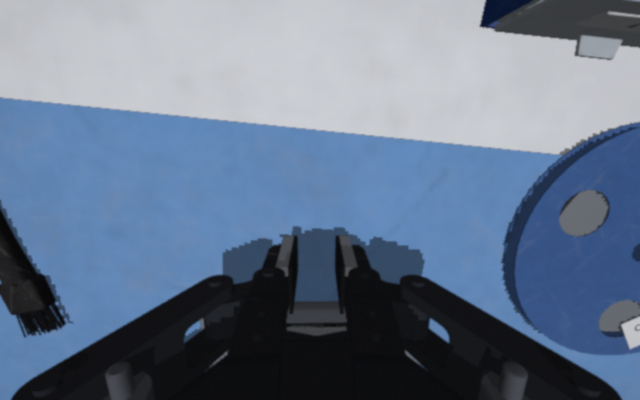

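Request:
arm_command(
  deltas=[
    [0, -0.003, -0.005, 0],
    [0, 0, -0.015, 0],
    [0, 0, -0.01, 0],
    [0, 0, -0.004, 0],
    [0, 0, -0.006, 0],
    [0, 0, -0.006, 0],
    [0, 0, 0, 0],
  ],
)

```text
time: 18.15
tool_pos: [0.541, 0.271, -0.0049]
tcp_rot: [-1.57, -0.077, 0.078]
wrist_force: [-0.2, 0.5, 0.2]
width: 0.229
```

```bash
python3 - <<'E'
from h import *
s,c=wcam("w14"); p,R=tool(s); print(p,s["wrist_force"],s["time"])
d=read_camera("side");cv2.imwrite("pics/s14c.png",cv2.resize(d["color"][180:250,255:335,::-1],None,fx=8,fy=8,interpolation=cv2.INTER_CUBIC))
E
```

```text
[ 0.54100268  0.27102481 -0.00485795] [-0.15590932  0.50296518  0.23487499] 18.15
```

View pics/s14c.png

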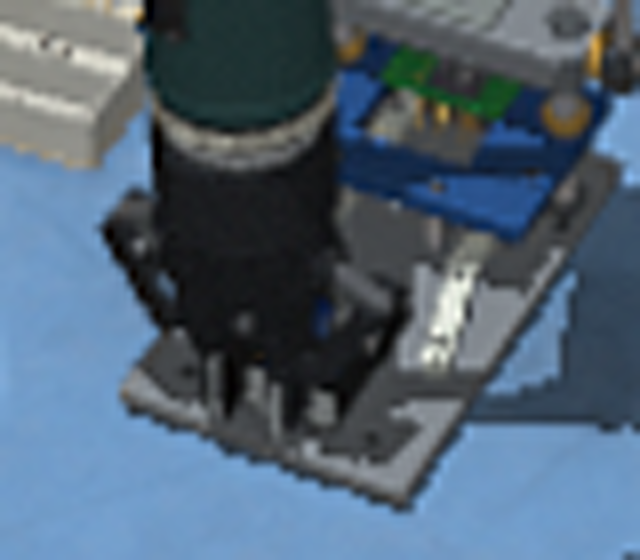

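View pics/w14.png

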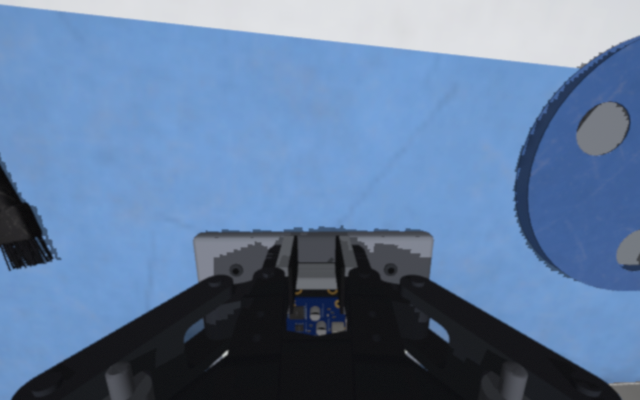

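```bash
python3 - <<'E'
import cv2
im=cv2.imread("pics/w14.png"); im=cv2.convertScaleAbs(im,alpha=1.5,beta=10)
cv2.imwrite("pics/w14c.png",cv2.resize(im[220:345,255:375],None,fx=5,fy=5,interpolation=cv2.INTER_CUBIC)[:600])
E
```

```text
(no output)
```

View pics/w14c.png

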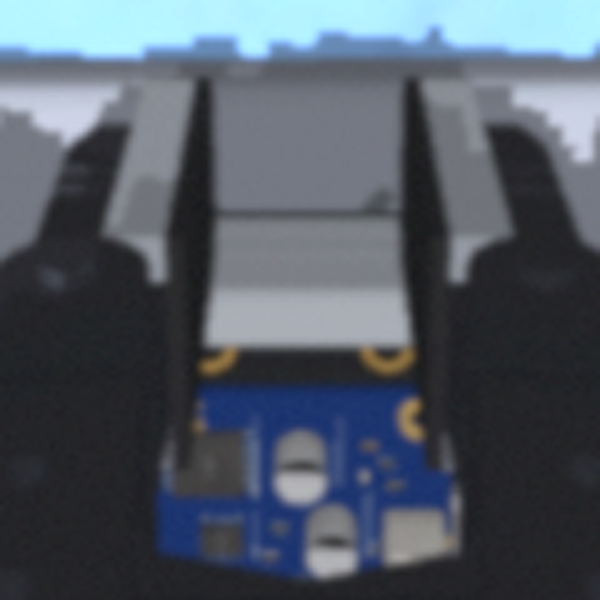

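Request:
arm_command(
  deltas=[
    [0, 0, -0.006, 0],
    [0, 0, -0.01, 0],
    [0, 0, -0.01, 0],
    [0, 0, -0.01, 0],
    [0, 0, -0.006, 0],
    [0, 0, -0.003, 0],
    [0, 0, 0, 0],
  ],
)

```text
time: 19.12
tool_pos: [0.5454, 0.2263, -0.0049]
tcp_rot: [-1.57, -0.077, 0.078]
wrist_force: [-0.0, -0.0, -0.5]
width: 0.237
```

```bash
cat >> h.py <<'E'
def look(n):
    s,c=wcam("w"+n); p,R=tool(s); print(p,s["wrist_force"],s["width"],s["time"],np.degrees(np.arctan2(R[1,0],R[0,0])))
    im=cv2.convertScaleAbs(c["color"][:,:,::-1],alpha=1.5,beta=10)
    A=cv2.resize(im[150:330,180:460],None,fx=2.8,fy=2.8,interpolation=cv2.INTER_CUBIC)
    d=read_camera("side");save(d,"side%s.png"%n)
    B=cv2.resize(d["color"][150:250,255:395,::-1],None,fx=5.6,fy=5.6,interpolation=cv2.INTER_CUBIC)
    d=read_camera("top");save(d,"top%s.png"%n)
    C=cv2.resize(d["color"][130:240,240:390,::-1],None,fx=5,fy=5,interpolation=cv2.INTER_CUBIC)
    cv2.imwrite("pics/w%sc.png"%n,A);cv2.imwrite("pics/s%sc.png"%n,B);cv2.imwrite("pics/t%sc.png"%n,C)
E
python3 -c "
from h import *
look('15')"
```

```text
[ 0.54539241  0.22626343 -0.0048848 ] [-0.01362115 -0.00066847 -0.49253853] 0.23657246400653378 19.125 5.655745810813244
```

View pics/w15c.png

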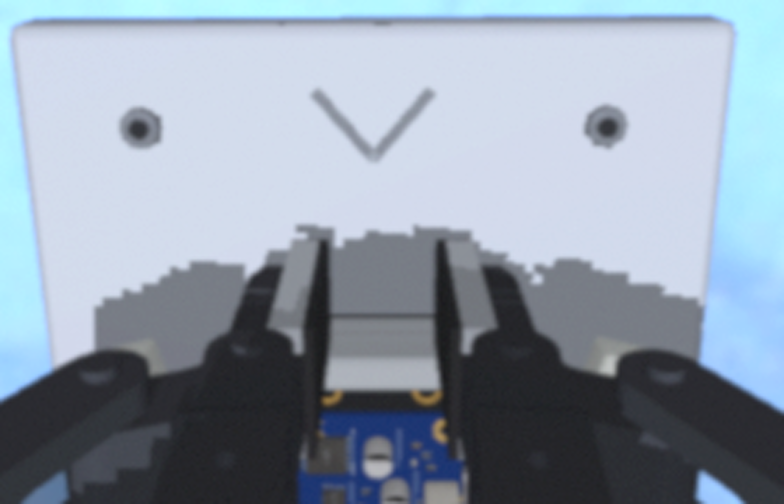

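View pics/s15c.png

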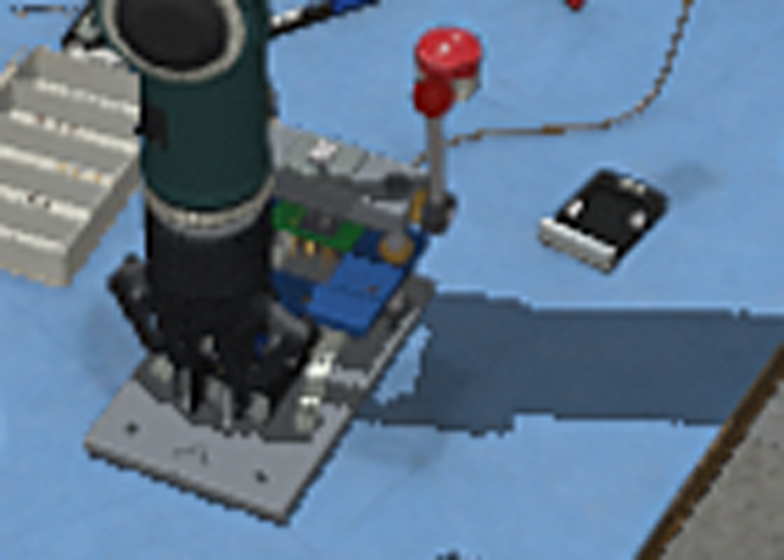

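View pics/t15c.png

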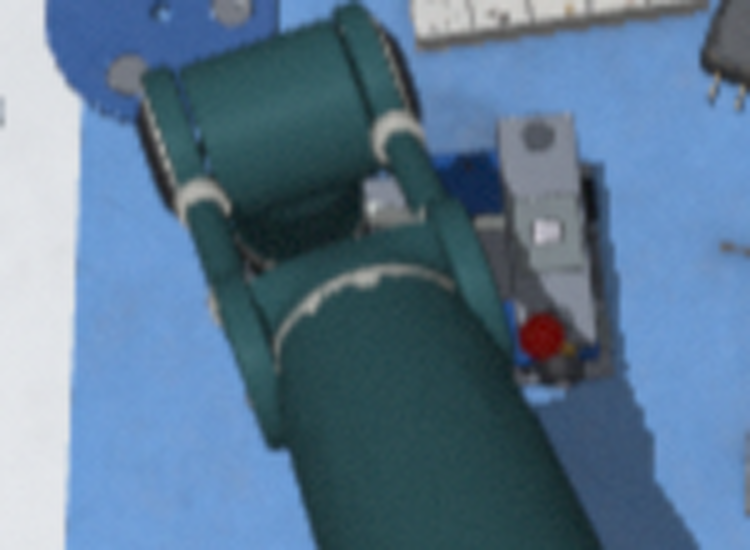

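Request:
arm_command(
  deltas=[
    [0, 0, -0.006, 0],
    [0, 0, -0.024, 0],
    [0, 0, 0, 0],
    [0, 0, 0, 0],
    [0, 0, 0, 0],
  ],
)

```text
time: 19.9
tool_pos: [0.5485, 0.1973, -0.0048]
tcp_rot: [-1.569, -0.078, 0.078]
wrist_force: [0.3, -0.1, 0.2]
width: 0.235
```

```bash
python3 -c "
from h import *
look('16')"
```

```text
[ 0.5484713   0.19728376 -0.00476116] [ 0.25705713 -0.13427226  0.16786419] 0.23477048386067514 19.9 5.6911657184944096
```

View pics/w16c.png

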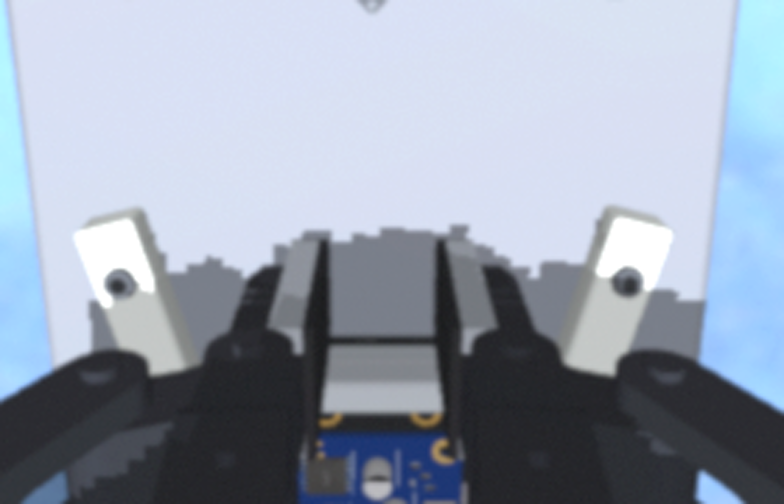

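View pics/s16c.png

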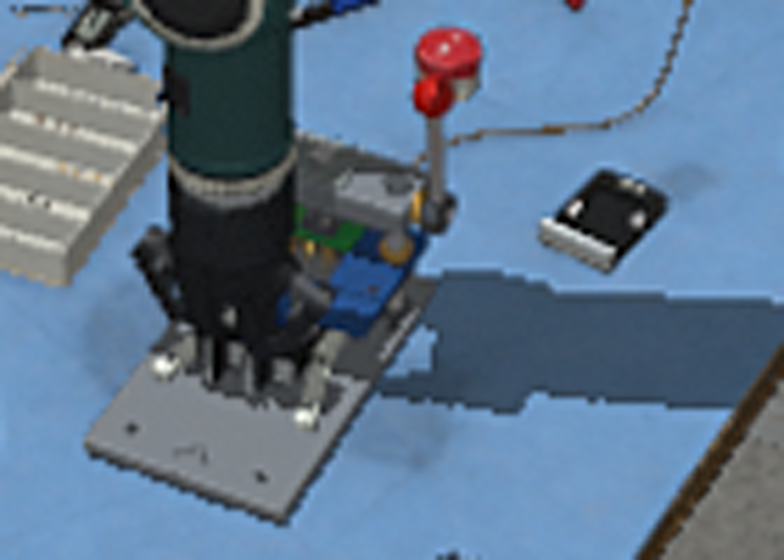

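Request:
arm_command(
  deltas=[
    [0, 0, 0.01, 0],
    [-0.001, 0, 0.02, 0],
    [0, 0, 0.016, 0],
    [0, 0, 0.008, 0],
    [0, 0, 0, 0],
    [0, 0, 0, 0],
  ],
)

```text
time: 20.8
tool_pos: [0.542, 0.2503, -0.0049]
tcp_rot: [-1.57, -0.078, 0.078]
wrist_force: [-0.2, 0.2, -0.5]
width: 0.233
```

```bash
python3 - <<'E'
from h import *
p0=np.array([.5484713,.19728376]); p,R=tool(); print(p,R.T@(p-np.array([.5484713,.19728376,-.00476])), sensors.read_state()["width"])
E
```

```text
[ 0.54195018  0.25025226 -0.00493099] [-0.00124401  0.00015403  0.05335396] 0.23323937779391804
```

Request:
arm_command(
  deltas=[
    [0, 0, -0.019, 0],
    [0, 0, -0.052, 0],
    [0, 0, 0, 0],
    [0, 0, 0, 0],
    [0, 0, 0, 0],
  ],
)

```text
time: 21.42
tool_pos: [0.5492, 0.18, -0.0047]
tcp_rot: [-1.569, -0.078, 0.078]
wrist_force: [0.0, 0.5, 0.4]
width: 0.233
```

```bash
python3 -c "
from h import *
look('17')"
```

```text
[ 0.54918934  0.18000514 -0.00471163] [0.04489966 0.50731602 0.44386642] 0.2331261693012809 21.425 5.67602305288937
```

View pics/w17c.png

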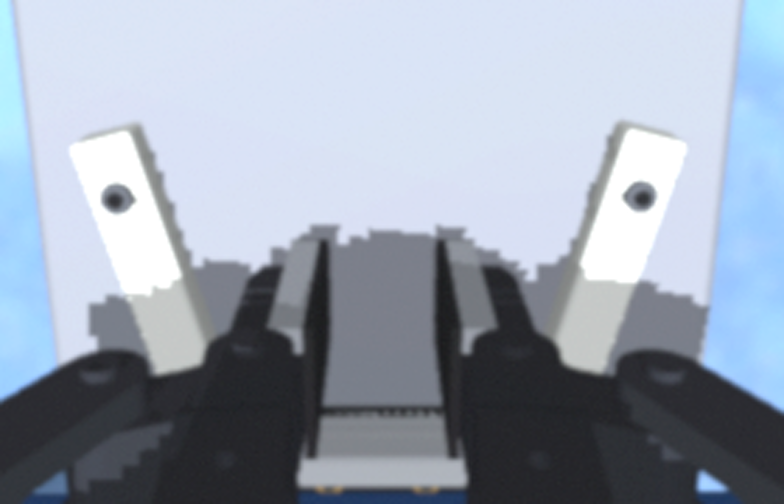

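View pics/s17c.png

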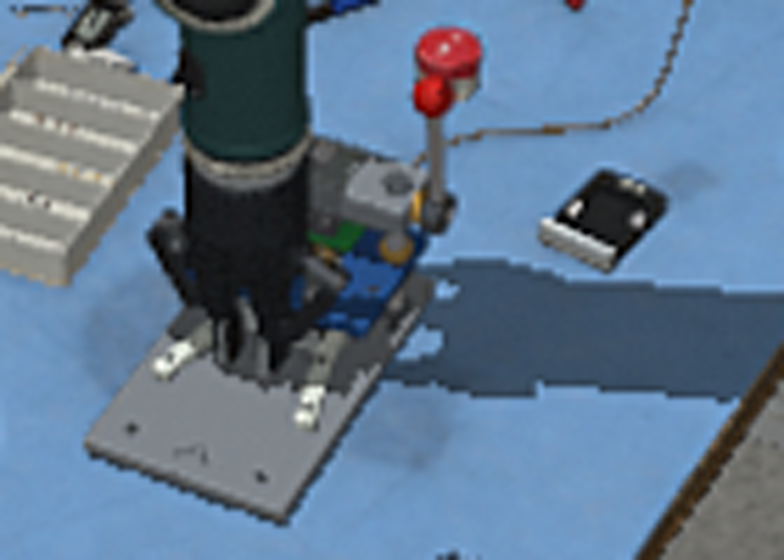

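```bash
python3 - <<'E'
from h import *
import pickle
t=pickle.load(open("top12.pkl","rb"));s=pickle.load(open("side12.pkl","rb"))
def red(c,roi):
    u0,v0,u1,v1=roi; im=c["color"][v0:v1,u0:u1].astype(int)
    m=((im[...,0]>110)&(im[...,1]<70)&(im[...,2]<70)).astype(np.uint8)
    n,l,st,ce=cv2.connectedComponentsWithStats(m)
    return [(st[i,4],ce[i]+[u0,v0],st[i,:4]) for i in range(1,n) if st[i,4]>8]
rt=red(t,(330,180,370,215)); rs=red(s,(315,145,350,180)); print(rt,rs)
k=tri(t,rt[0][1],s,[332,167.3]); print(k)
for r in rs: print(tri(t,rt[0][1],s,r[1]))
print(loc([.4734,.0939,.2]))
E
```

```text
[(np.int32(58), array([347.82758621, 196.60344828]), array([14, 13,  9,  8], dtype=int32))] [(np.int32(87), array([333.48275862, 162.32183908]), array([14, 11, 11, 14], dtype=int32))]
(array([0.47329927, 0.09245626, 0.21808598]), np.float64(0.0004480280564642125))
(array([0.46807052, 0.09340437, 0.24214454]), np.float64(0.00040606333791460745))
[-0.08388706 -0.20480933 -0.07854846]
```

Request:
arm_command(
  deltas=[
    [0, -0.01, 0.01, 0],
    [0, -0.03, 0.02, 0],
    [0, -0.05, 0, 0],
    [0, -0.06, 0, 0],
    [0, -0.05, 0, 0],
    [0, -0.03, 0, 0],
    [0, 0, 0, 0],
  ],
)

```text
time: 22.45
tool_pos: [0.5483, 0.2114, 0.23]
tcp_rot: [-1.567, -0.085, 0.072]
wrist_force: [0.8, -0.9, 0.1]
width: 0.232
```

```bash
python3 -c "
from h import *
look('18'); print(loc([.4733,.0935,.2]))"
```

```text
[0.54828829 0.21137639 0.22997577] [ 0.80113082 -0.87932953  0.06629255] 0.23184540842357199 22.45 5.729712741798361
[-0.08299049  0.02413363 -0.1086398 ]
```

View pics/w18.png

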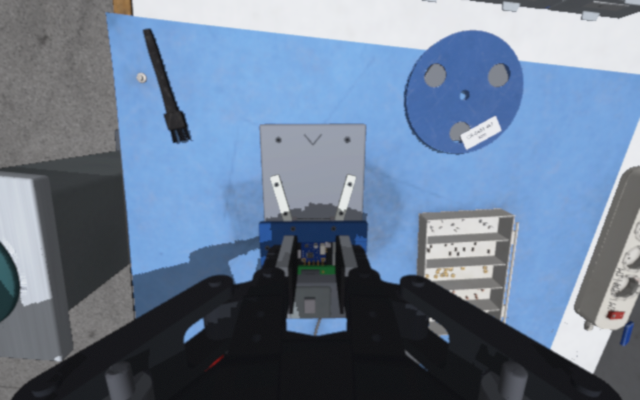

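View pics/s18c.png

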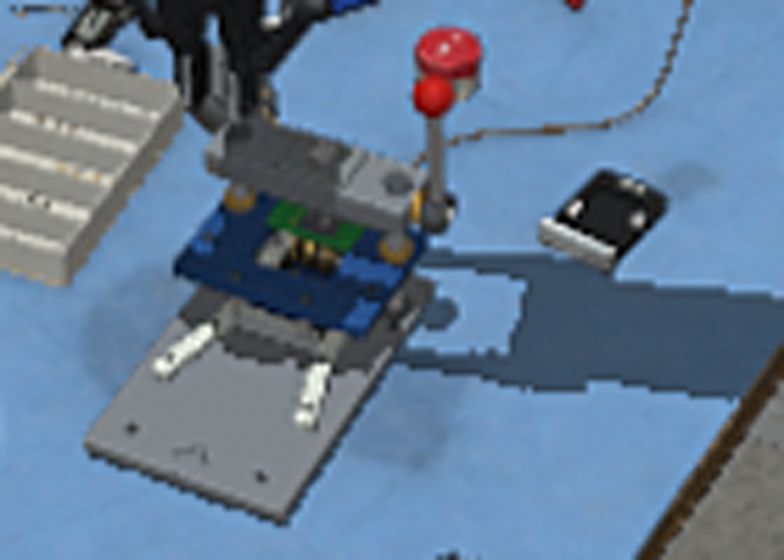

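```bash
python3 - <<'E'
from h import *
im=cv2.imread("pics/side18.png")
cv2.imwrite("pics/s18z.png",cv2.resize(im[188:232,272:332],None,fx=12,fy=12,interpolation=cv2.INTER_CUBIC))
d=read_camera("side")
# press frame from side-camera rays onto deck plane: front corners of deck
f=lambda U,V,z:onz(d,255+(U+.5)/5.6-.5,150+(V+.5)/5.6-.5,z)
A=f(90,443,.018);B=f(287,517,.018);C=f(433,283,.018); print(A,B,C,np.linalg.norm(A-B),np.linalg.norm(B-C))
x=(C-B)/np.linalg.norm(C-B); y=np.array([-x[1],x[0],0]); M=(A+B)/2; print(x,(A-B)/np.linalg.norm(A-B))
h0=f(131,428,.018);h1=f(261,476,.018);print("holes",h0,h1)
for xn in (-42,-45,-48,-50):
  for yn in (-28,28):
    for z in (.018,.036):
      X=M+x*(xn+173)/1000+y*yn/1000; X[2]=z; u,v=proj(d,X); print(xn,yn,z,"z-crop",((u-272+.5)*12-.5).round(),((v-188+.5)*12-.5).round())
E
```

```text
[0.60202881 0.28102869 0.018     ] [0.46604536 0.26793208 0.018     ] [0.49485724 0.04299565 0.018     ] 0.1366126638166832 0.22677416607210055
[ 0.12705101 -0.99189618  0.        ] [0.99539418 0.09586673 0.        ]
holes [0.58790571 0.25707961 0.018     ] [0.49745967 0.24814276 0.018     ]
-42 -28 0.018 z-crop 479.0 307.0
-42 -28 0.036 z-crop 479.0 264.0
-42 28 0.018 z-crop 310.0 252.0
-42 28 0.036 z-crop 309.0 209.0
-45 -28 0.018 z-crop 475.0 313.0
-45 -28 0.036 z-crop 475.0 270.0
-45 28 0.018 z-crop 306.0 258.0
-45 28 0.036 z-crop 305.0 215.0
-48 -28 0.018 z-crop 470.0 320.0
-48 -28 0.036 z-crop 471.0 277.0
-48 28 0.018 z-crop 301.0 265.0
-48 28 0.036 z-crop 300.0 221.0
-50 -28 0.018 z-crop 468.0 324.0
-50 -28 0.036 z-crop 468.0 281.0
-50 28 0.018 z-crop 299.0 269.0
-50 28 0.036 z-crop 298.0 226.0
```

View pics/s18z.png

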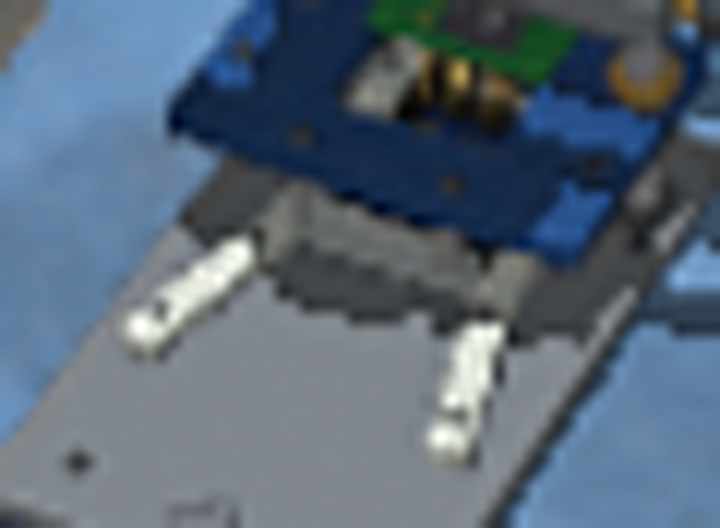

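Request:
arm_command(
  deltas=[
    [-0.012, 0, -0.015, 0],
    [-0.025, 0, -0.03, 0],
    [-0.025, 0, -0.035, 0],
    [-0.015, 0, -0.02, 0],
    [-0.006, 0, -0.009, 0],
    [0, 0, 0, 0],
    [0, 0, 0, 0],
  ],
  fingers=0.06,
)

```text
time: 23.52
tool_pos: [0.4746, 0.0934, 0.225]
tcp_rot: [-1.569, -0.078, 0.078]
wrist_force: [0.3, 0.2, -0.7]
width: 0.705
```

```bash
python3 -c "
from h import *
look('19'); print(loc([.4733,.0935,.218]))"
```

```text
[0.4745994  0.09336096 0.22503761] [ 0.25211223  0.21436079 -0.7169725 ] 0.7052810228998878 23.525 5.6798443277150445
[-1.35498872e-03  7.12041699e-03  5.11955670e-05]
```

View pics/w19.png

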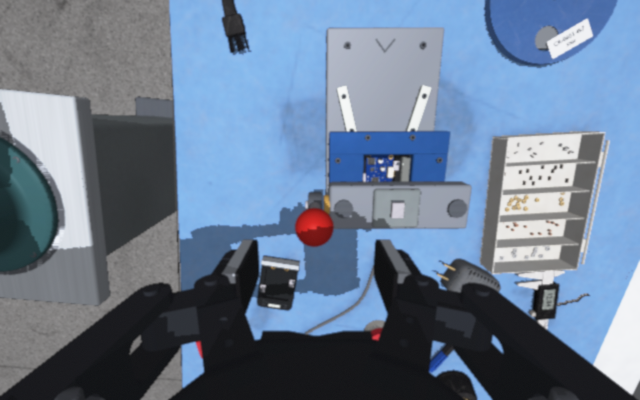

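View pics/side19.png

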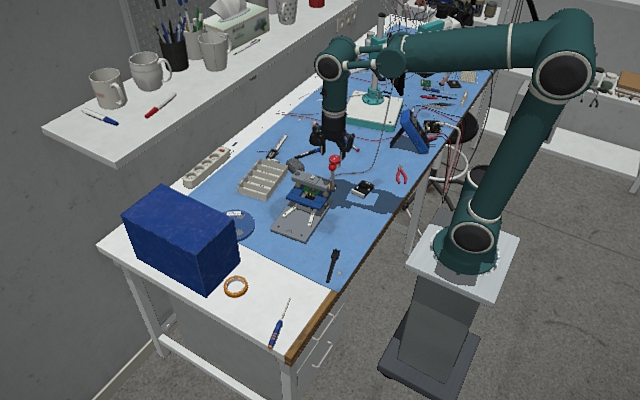

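Request:
arm_command(
  deltas=[
    [0, 0.015, -0.003, 0],
    [0, 0.025, 0, 0],
    [0, 0.017, 0, 0],
    [0, 0.005, 0, 0],
    [0, 0, 0, 0],
  ],
)

```text
time: 24.3
tool_pos: [0.4745, 0.09, 0.1628]
tcp_rot: [-1.569, -0.077, 0.078]
wrist_force: [-0.1, -1.4, 1.2]
width: 0.701
```

```bash
python3 -c "
from h import *
look('20')"
```

```text
[0.47445592 0.08997951 0.16283664] [-0.05189749 -1.37528434  1.17787779] 0.7014230513376529 24.3 5.678277380911163
```

View pics/w20.png

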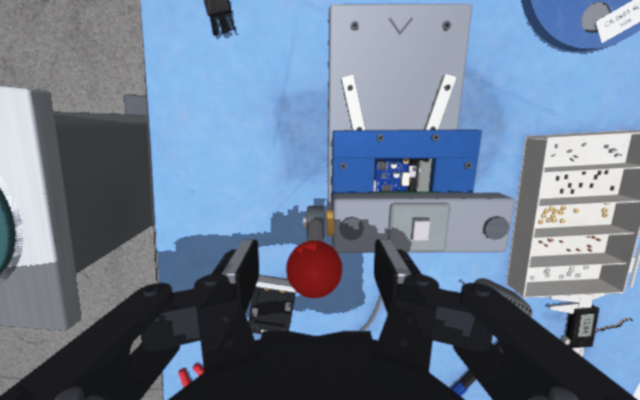

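View pics/s20c.png

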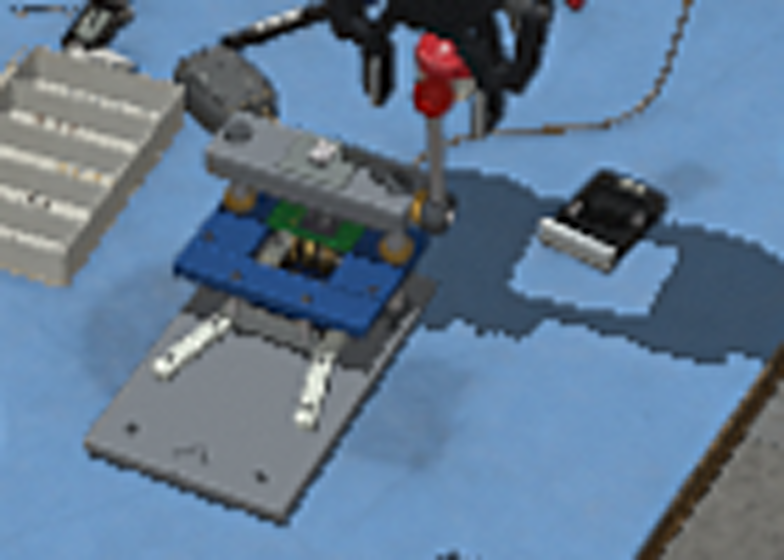

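Request:
arm_command(
  deltas=[
    [0, 0, 0.002, 0],
    [0, 0, 0, 0],
    [0, 0, 0, 0],
    [0, 0, 0, 0],
  ],
  fingers=0.018,
  newtons=25,
)

```text
time: 24.95
tool_pos: [0.4733, 0.0921, 0.164]
tcp_rot: [-1.569, -0.076, 0.08]
wrist_force: [-4.2, -0.1, 5.4]
width: 0.283
```

```bash
python3 - <<'E'
from h import *
s=sensors.read_state(); print(s["width"]*85.4,s["tool_pos"],s["wrist_force"])
a=1.48-np.linspace(0,1.05,9); L=105
print(np.round(np.diff(-L*np.cos(a)),1),np.round(np.diff(L*np.sin(a)),1), -L*(np.cos(a[-1])-np.cos(a[0])), L*(np.sin(a[-1])-np.sin(a[0])))
E
```

```text
24.157266505929513 [0.47325772 0.09208795 0.16395611] [-4.15240211 -0.09097155  5.36878692]
[-13.6 -13.2 -12.6 -11.7 -10.7  -9.5  -8.1  -6.5] [ -2.1  -3.9  -5.6  -7.2  -8.7 -10.  -11.2 -12.1] -85.92088314711043 -60.79605442138508
```

Request:
arm_command(
  deltas=[
    [0, 0.002, 0.0136, 0],
    [0, 0.004, 0.0132, 0],
    [0, 0.0056, 0.0126, 0],
    [0, 0.0072, 0.0117, 0],
    [0, 0, 0, 0],
  ],
)

```text
time: 25.58
tool_pos: [0.4679, 0.1435, 0.143]
tcp_rot: [-1.569, -0.076, 0.081]
wrist_force: [-3.8, -0.4, -2.8]
width: 0.287
```

```bash
python3 -c "
from h import *
look('21')"
```

```text
[0.46785752 0.14352476 0.14303273] [-3.75068074 -0.38938933 -2.75885419] 0.2874375468360726 25.575 5.731428749831884
```

View pics/s21c.png

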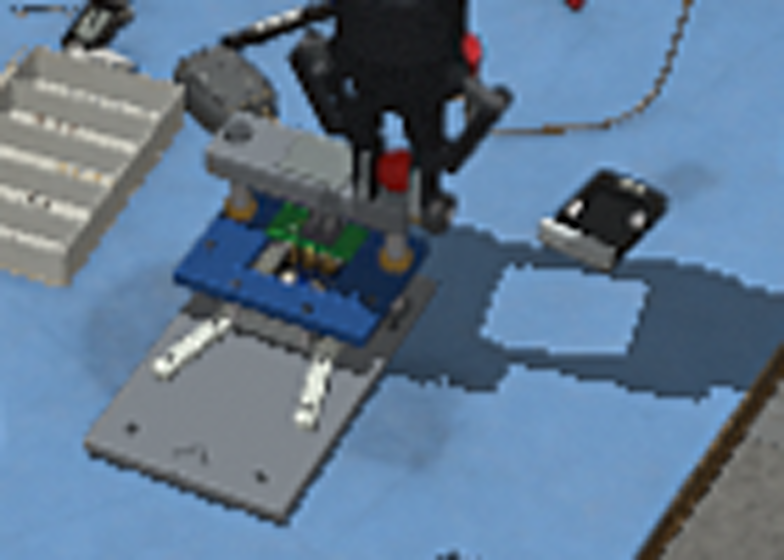

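View pics/w21.png

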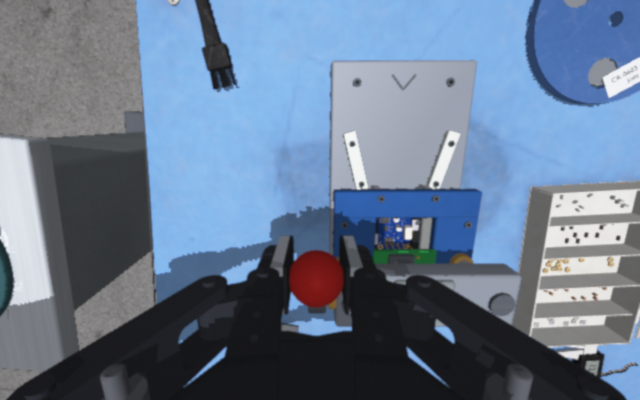

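Knob held and following; the head is dropping. Continuing the arc.

Request:
arm_command(
  deltas=[
    [0, 0.0085, 0.0107, 0],
    [0, 0.01, 0.0095, 0],
    [0, 0.0112, 0.0081, 0],
    [0, 0.0121, 0.0065, 0],
    [0, 0, 0, 0],
    [0, 0, 0, 0],
  ],
)

```text
time: 26.48
tool_pos: [0.4645, 0.1771, 0.102]
tcp_rot: [-1.57, -0.075, 0.08]
wrist_force: [-5.6, -1.1, -0.7]
width: 0.284
```

```bash
python3 -c "
from h import *
look('22')"
```

```text
[0.46446152 0.17706145 0.1019505 ] [-5.5962893  -1.06589218 -0.67208904] 0.2836442251810732 26.475 5.647402160485451
```

View pics/s22c.png

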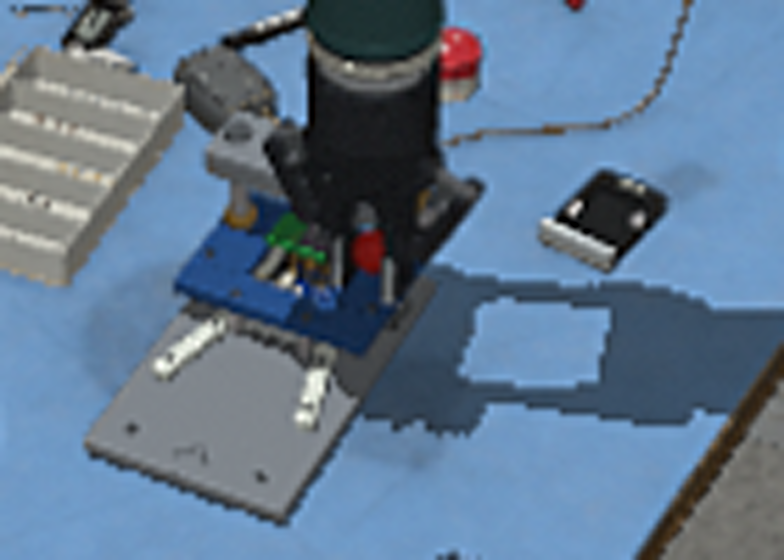

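View pics/w22.png

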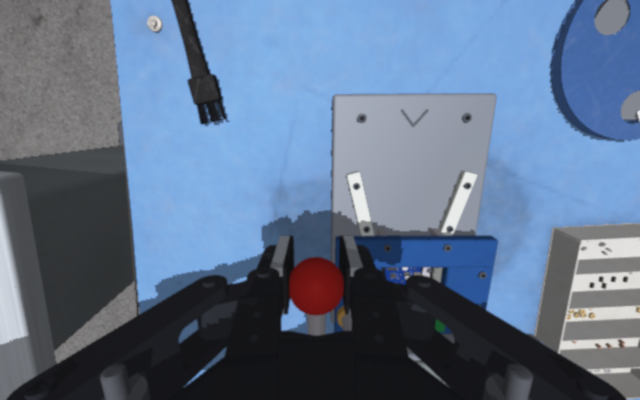

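Request:
arm_command(
  deltas=[
    [0, 0.003, 0.0015, 0],
    [0, 0.003, 0.001, 0],
    [0, 0, 0, 0],
  ],
)

```text
time: 27.0
tool_pos: [0.4646, 0.1782, 0.0994]
tcp_rot: [-1.572, -0.076, 0.08]
wrist_force: [-13.2, -7.9, 19.1]
width: 0.285
```

Request:
arm_command(
  deltas=[
    [0, 0, 0, 0],
    [0, 0, 0, 0],
    [0, 0, 0, 0],
    [0, 0, 0, 0],
    [0, -0.01, 0, 0],
    [0, -0.03, 0, 0],
    [0, -0.04, 0, 0],
    [0, -0.04, 0, 0],
    [0, 0, 0.03, 0],
    [0, 0, 0.05, 0],
    [0, 0, 0.04, 0],
    [0, 0, 0, 0],
    [0, 0, 0, 0],
  ],
  fingers=0.06,
)

```text
time: 28.62
tool_pos: [0.4538, 0.2991, 0.2168]
tcp_rot: [-1.57, -0.078, 0.078]
wrist_force: [0.4, -0.1, -0.0]
width: 0.703
```

```bash
python3 - <<'E'
from h import *
look('23')
c=cv2.imread("pics/side23.png"); d=read_camera("side"); t=read_camera("top")
def red(c,roi):
    u0,v0,u1,v1=roi; im=c["color"][v0:v1,u0:u1].astype(int)
    m=((im[...,0]>80)&(im[...,1]<60)&(im[...,2]<60)).astype(np.uint8)
    n,l,st,ce=cv2.connectedComponentsWithStats(m)
    return [(int(st[i,4]),(ce[i]+[u0,v0]).round(1)) for i in range(1,n) if st[i,4]>8]
print(red(d,(290,150,345,220)),red(t,(290,160,370,215)))
im=d["color"][:,:,::-1]; cv2.imwrite("pics/s23z.png",cv2.resize(im[180:232,272:342],None,fx=11,fy=11,interpolation=cv2.INTER_CUBIC))
E
```

```text
[0.45376952 0.29905029 0.21679228] [ 0.41248628 -0.10072013 -0.03317223] 0.7027946116747524 28.625 5.714513086228245
[(52, array([334.8, 160. ])), (38, array([321.9, 195.1]))] [(60, array([318.9, 204.1]))]
```

View pics/s23c.png

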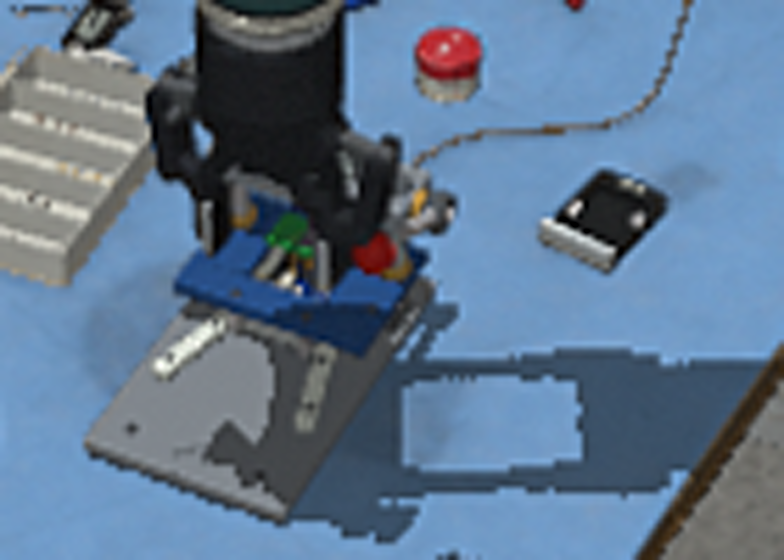

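View pics/s23z.png

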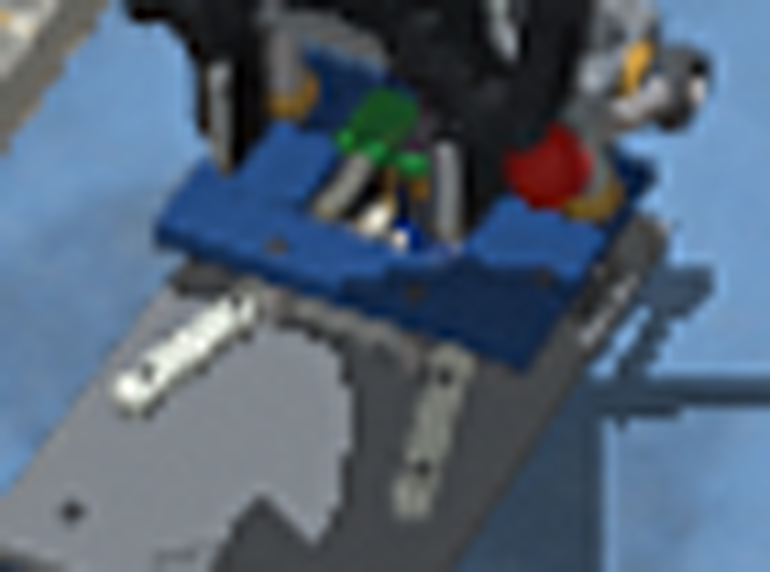

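View pics/w23.png

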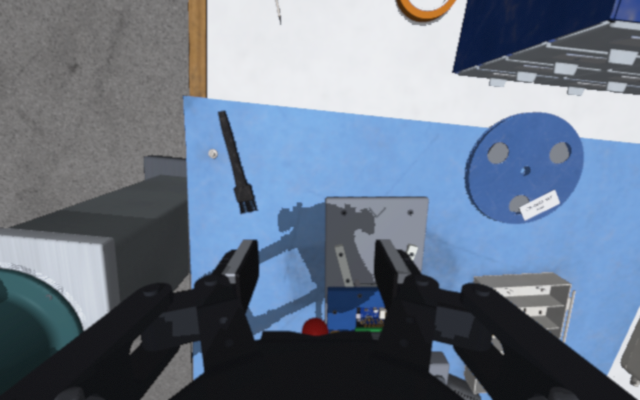

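```bash
python3 - <<'E'
from h import *
d=read_camera("side"); t=read_camera("top")
k,e=tri(t,(318.9,204.1),d,(321.9,195.1)); print(k,e)
k0=np.array([.4733,.0925,.218]); x=np.array([.099,-.995,0]); print("travel",(k-k0)@x, k[2]-k0[2])
E
```

```text
[0.46360841 0.1718585  0.15903805] 0.00017736967758299509
travel -0.07992117848926343 -0.05896194589465523
```

```bash
python3 -c "
from h import *
print(job.finish_job(), sensors.read_state()['time'])"
```

```text
the job is handed in; nothing more can be done
the job is handed in; nothing more can be done
```

I placed the loaded carrier nose first on the deck, slid it home and swung the lever down to its stop. I then let go, backed the arm off, and handed the job in at about 29 s of 69 s.

**The last push:** this interface cannot lean the tool, so I could not push the carrier the last 13 mm under the head. I let it coast there instead: a slow push into the rails, a slower trial push to see how far it slid, then one quick push at about 0.4 m/s. The fingers stopped about 8 mm before the head.

**Last checks:**
- **Carrier:** before the lever moved, the side camera put the push bar on the line expected for home. The wrist camera put it 1–2 mm past home, which is its measuring error, since the stop is there. After locking I saw the board in the head's window, but I did not re-measure the carrier.
- **Lever:** it met its end stop at about 19 N. After letting go, the knob was 159 mm over the bench, which matches the lever being down (about 1.05 rad). Its measured sideways travel was 80 mm against 86 mm for a full swing from zero. A starting angle above zero could explain part of that difference.
- **Other things on the bench:** the arm touched none of the loose items, and they looked unmoved in the last pictures.

**Disagreements:**
- **Heights:** tool heights read about 8 mm low against the bench, and the fingertips sat about 34 mm behind the stated TCP. The first few grasp tries closed above the carrier without touching it, so I set the heights by trial instead.
- **Top camera:** my top-camera readings of the carrier and press were about 6 mm off the wrist camera along y, so I worked relative to the wrist camera.
- **Set-down force:** putting the carrier on the deck pressed with a 33 N vertical force at the wrist (about 37 N in total), under the limits.

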